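# Put the spare tiles aside and stow the markers

### The job

The marking-out is finished and each pile is to keep exactly two tiles: on every stand with three, slide the top tile off sideways wholly onto that stand's ledge, without lifting or tipping it and without shifting the two below. Then put the markers away, the blue one first and then the red: pick it up, click it by pushing its orange end button fully in against the steel face of the bench stop, and press it down past the sprung jaw of its own colour into that fork clip until it sits on both forks, its square sleeve midway between them. Leave the pencil and tape measure alone.

Things in the scene. Friction and masses are not known exactly. Their poses are not given: they have to be found in the camera images.
- ledge_a (a point): Fixed wooden tile stand a: centre of the top of its ledge (110 mm along x, 112 mm along y, 34 mm above the bench). x points level from the ledge towards the pile, z up. Behind the ledge's edge (x = +55 mm) is a 96 mm long, 8 mm high base board with the pile, centred at x = +99 mm; the ledge's end face keeps the two lower tiles from going towards the ledge.
- tile_a_top: Third (spare) tile of stand a's pile; None where the pile has only two. Flat terracotta offcut, 80 mm along x, up to 104 mm along y, 14 mm thick, 0.12 kg; its side at x = -40 mm, the far one from the ledge, is straight and 104 mm long. Origin: centre of its underside, at first 36 mm above the bench (2 mm above the ledge); x points to the ledge.
- tile_a_mid: Second tile of the pile on stand a, loose, to stay where it is; same size as the spare one. Origin: centre of its underside, 22 mm above the bench.
- tile_a_low: Bottom tile of the pile on stand a, loose, to stay where it is; same size as the spare one. Origin: centre of its underside, 8 mm above the bench.
- ledge_b (a point): Fixed wooden tile stand b: centre of the top of its ledge (110 mm along x, 112 mm along y, 34 mm above the bench). x points level from the ledge towards the pile, z up. Behind the ledge's edge (x = +55 mm) is a 96 mm long, 8 mm high base board with the pile, centred at x = +99 mm; the ledge's end face keeps the two lower tiles from going towards the ledge.
- tile_b_top: Third (spare) tile of stand b's pile; None where the pile has only two. Flat terracotta offcut, 80 mm along x, up to 104 mm along y, 14 mm thick, 0.12 kg; its side at x = -40 mm, the far one from the ledge, is straight and 104 mm long. Origin: centre of its underside, at first 36 mm above the bench (2 mm above the ledge); x points to the ledge.
- tile_b_mid: Second tile of the pile on stand b, loose, to stay where it is; same size as the spare one. Origin: centre of its underside, 22 mm above the bench.
- tile_b_low: Bottom tile of the pile on stand b, loose, to stay where it is; same size as the spare one. Origin: centre of its underside, 8 mm above the bench.
- ledge_c (a point): Fixed wooden tile stand c: centre of the top of its ledge (110 mm along x, 112 mm along y, 34 mm above the bench). x points level from the ledge towards the pile, z up. Behind the ledge's edge (x = +55 mm) is a 96 mm long, 8 mm high base board with the pile, centred at x = +99 mm; the ledge's end face keeps the two lower tiles from going towards the ledge.
- tile_c_top: Third (spare) tile of stand c's pile; None where the pile has only two. Flat terracotta offcut, 80 mm along x, up to 104 mm along y, 14 mm thick, 0.12 kg; its side at x = -40 mm, the far one from the ledge, is straight and 104 mm long. Origin: centre of its underside, at first 36 mm above the bench (2 mm above the ledge); x points to the ledge.
- tile_c_mid: Second tile of the pile on stand c, loose, to stay where it is; same size as the spare one. Origin: centre of its underside, 22 mm above the bench.
- tile_c_low: Bottom tile of the pile on stand c, loose, to stay where it is; same size as the spare one. Origin: centre of its underside, 8 mm above the bench.
- marker_blue: Blue round marker, 16 mm thick, 55 g, lying on the bench. Origin on its axis, in the middle of an 18 mm square black grip sleeve, 44 mm long, on which it rests. x runs along it towards the button: barrel from x = -70 to +70 mm, black writing tip to -90 mm, orange button (10 mm thick) to +83 mm.
- marker_blue_button (a joint): How far the blue marker's end button is pressed: 0 out, 0.007 m fully in, sprung (about 2 N to start, 5 N fully in); it springs out again when released.
- seat_blue (a point): Fork clip for the blue marker, fixed, grey base 150 x 44 x 10 mm: where the marker's origin is when seated, 45 mm above the bench; x along the seated marker (either way round). Two forks, 12 mm thick, at x = -48 and +48 mm, slot 20 mm wide, a fixed prong at y < 0 up to 73 mm above the bench, flared on top. Between them 84 mm are open to the base for the fingers.
- clip_blue_jaw (a joint): Sprung blue jaw of the blue marker's clip, at y > 0 just outside both forks (x = 55 to 64 mm either side); it leans over the slot, up to 75 mm above the bench, sloped on top. Pushing the marker straight down (10 to 20 N) drives it outward until the marker drops onto the forks and it shuts over it. 0 rad shut, about 0.12 while the marker passes.
- marker_red: Red round marker, 16 mm thick, 55 g, lying on the bench. Origin on its axis, in the middle of an 18 mm square black grip sleeve, 44 mm long, on which it rests. x runs along it towards the button: barrel from x = -70 to +70 mm, black writing tip to -90 mm, orange button (10 mm thick) to +83 mm.
- marker_red_button (a joint): How far the red marker's end button is pressed: 0 out, 0.007 m fully in, sprung (about 2 N to start, 5 N fully in); it springs out again when released.
- seat_red (a point): Fork clip for the red marker, fixed, grey base 150 x 44 x 10 mm: where the marker's origin is when seated, 45 mm above the bench; x along the seated marker (either way round). Two forks, 12 mm thick, at x = -48 and +48 mm, slot 20 mm wide, a fixed prong at y < 0 up to 73 mm above the bench, flared on top. Between them 84 mm are open to the base for the fingers.
- clip_red_jaw (a joint): Sprung red jaw of the red marker's clip, at y > 0 just outside both forks (x = 55 to 64 mm either side); it leans over the slot, up to 75 mm above the bench, sloped on top. Pushing the marker straight down (10 to 20 N) drives it outward until the marker drops onto the forks and it shuts over it. 0 rad shut, about 0.12 while the marker passes.
- stop_face (a point): Bench stop: a fixed dark wooden block with a steel face plate, 120 mm wide (y), 50 mm deep, 60 mm high. This point is the centre of the upright steel face, 35 mm above the bench; x points into the block, square to the face.
- pencil: Red carpenter pencil 165 mm long, lying on the bench; a bystander. Origin: middle of its underside.
- tape_measure: Yellow tape measure 35 x 84 x 69 mm, standing on the bench; a bystander. Origin: middle of its underside.

How it is judged:
By the outcome, as a careful person would: the job done as asked, in the order asked, and still so for the second after the job is handed in, with the robot touching nothing.
Of tile_a_top, tile_b_top, tile_c_top only 2 to 3 are there at a start; the rules pass over those that are not, and their reading is None.
At some moment in a run one of marker_blue, marker_red may be knocked a few centimetres aside while the robot is not near it.
Once in a run the grip may slacken for a moment while it holds something.
It also fails if it takes over 208 s, if anything falls off the work surface, if the arm or the gripper's body presses on something with over 40 N, if the wrist force passes 120 N, or if a joint passes its speed limit or range.

### The arm

A 7-joint arm with a two-finger parallel gripper is mounted at the origin on a cart in front of the work surface, level with it; the furniture and walls round the work are solid. World frame = base frame: x ahead of the robot, y to its left, z up, the work surface at z = 0. Lengths are in m, angles in rad, forces in N, time in s.
With the tool pointing down it reaches from about 0.4 to 0.9 m from the base axis. Payload 5.5 kg.
Tool frame: the origin (TCP) lies at the very end of the fingers, on their centre line; the grasp point (between the pads) lies r.hold_point_z behind it (r.hold_point_z is the distance from the TCP to the grasp point, in m); z points along the fingers, y is the line along which they close (so a half turn about z gives the same grasp; the last joint's range is limited). The gripper opens to 85 mm and grips with 20 to 120 N. Pads are 22 mm wide; open, the fingers measure 114 mm over their backs; the gripper's body (76 mm by 85 mm) begins 54 mm behind the grasp point. The pads swing forward as they close: fully open they stand 13 mm farther back than shut.
Start: joints at [1.602, 0.501, -0.427, 1.55, 0.221, 1.138, -0.21], TCP at [0.149, -0.633, 0.231] pointing down, gripper open.
Joint ranges: [-2.88, 2.88], [-0.31, 2.03], [-1.54, 1.56], [0.2, 2.42], [-1.41, 4.55], [0.19, 2.02], [-2.57, 2.57]. Speed limits (rad/s): [2.57, 2.57, 3.14, 3.14, 3.14, 3.14, 3.14].

### API

Orientations are given as [roll, pitch, yaw] about the fixed x, y, z axes, in that order (R = Rz(yaw) Ry(pitch) Rx(roll)).
In Python, from bench import r gives the robot as it stands.
- The arm moves only by the shell command python3 -m crank 'ROWS' [FORCE]. ROWS is JSON, one flat list of numbers, 7 for each row, row after row: the closure in counts, from 0 (fully open) to 255 (shut), then the shift along the tool's x, y, z in mm, then the turn, a rotation vector about the tool's x, y, z in degrees. In form: [gripper, x, y, z, wx, wy, wz, gripper, x, y, z, wx, wy, wz, ...]. A call has exactly 5 rows; each row shifts and turns the commanded pose from where the row before left it, along the tool's axes as they then stand; what a row does not reach is not made up. A row lasts 1/10 s, in which the tool goes at most 50 mm and 8.59 degrees, less where a joint would pass 70% of its speed; a pose out of reach is approached as far as the arm can. A call is refused whole if a number of a shift passes 50 or a number of a turn 8.59, either way. A call with a gripper value outside its range is refused whole. The fingers move at their own pace and stop on an object; FORCE is the grip in N (left out, the last holds). Time passes only in rows, so rows that do not move let the fingers close, or fill a call up. It gives the time, the measured TCP pose, the force, the opening and the grip force at its end, in the units of the state.
- r.observe(): the state, without advancing time (a new reading comes with each control period).
- r.get_image(name): name is "scene" or "top" or "wrist"; returns a dict with "pixels" (400x640x3 uint8, red, green, blue), "vfov" (degrees; the focal length in pixels is half the picture's height over the tangent of half this angle, whatever the lens; pixels are square), "cx", "cy" (the principal point, pixels), "R" (3x3) and "t" (3): a world point X has camera coordinates R X + t. Camera axes: x right, y down, z forward; pixel columns grow to the right and rows downward; lengths in m; the calibration is good to about 2 mm. The wrist camera is an equidistant fisheye: a pixel r from the principal point sees the ray r / f radians off the axis. A picture is of the moment at which its call begins. There is no depth.
- r.finish_job(): hands the job in; it is judged then, once.
The state is a dict: "clock": time; "q": joint angles; "qvel": joint speeds; "joint_torque": joint torques, N m; "eef_pos": TCP position; "tcp_rot": TCP orientation; "force": force on the tool from outside, world axes, zero at the start; "moment": the same for the moment, N m; "finger_gap": finger opening in m; "grip_force": force on a finger pad.
Only numpy, scipy, OpenCV 4.12 (cv2) and the standard library are available. Lean on these libraries where they do the work, as an engineer would, in place of code of your own. Each camera call takes 0.05 s, during which the arm holds its last target. There are 200 camera calls.

## Working session

There is one attempt and no reset: what is moved stays moved. The work goes in short steps, Python scripts to look and compute and a shell command to move; the robot and the scene stay as the last step left them, time stands still between calls to the robot, and variables do not carry over. Pictures are saved under pics/ and viewed, at most 14 in all, crops included, and the job is handed in when it is done.

```bash
ls; mkdir -p pics; python3 - <<'E'
from bench import r
import cv2,numpy as np
print(r.observe(), r.hold_point_z)
for n in ("top","scene"):
    d=r.get_image(n); cv2.imwrite(f"pics/{n}0.png",cv2.cvtColor(d["pixels"],cv2.COLOR_RGB2BGR)); print(n,d["vfov"],d["cx"],d["cy"],np.round(d["R"],3).tolist(),np.round(d["t"],3).tolist())
E
```

```text
pics
{'clock': 0.0, 'q': array([ 1.60221061,  0.50185031, -0.426775  ,  1.55143039,  0.22079496,
        1.13827904, -0.21030763]), 'qvel': array([ 0.001278  , -0.00061588, -0.00135788,  0.00023225,  0.00014213,
       -0.00199212, -0.00028372]), 'joint_torque': array([ 9.65052413e-05, -5.69538867e+01, -5.81620172e+00, -2.80943960e+01,
        1.06944091e-02,  1.20525141e-02, -1.76303473e-05]), 'eef_pos': array([ 0.14910971, -0.6319711 ,  0.23026451]), 'tcp_rot': array([-3.13967972e+00, -7.02898077e-05,  2.31812647e-01]), 'force': array([-0.32064432, -0.41454026,  0.24424265]), 'moment': array([-0.03804813, -0.01038416,  0.00131551]), 'grip_force': 0.0, 'finger_gap': 0.08512482523189323} 0.0187
top 53.76604863041484 319.1766638423948 198.28992947105235 [[0.007, -1.0, 0.023], [-0.988, -0.01, -0.152], [0.152, -0.022, -0.988]] [-0.063, 0.521, 1.149]
scene 46.386574500601625 317.66317892250663 202.72119585811353 [[-0.763, -0.646, 0.009], [-0.289, 0.329, -0.899], [0.578, -0.689, -0.438]] [0.341, 0.217, 0.903]
```

View pics/top0.png

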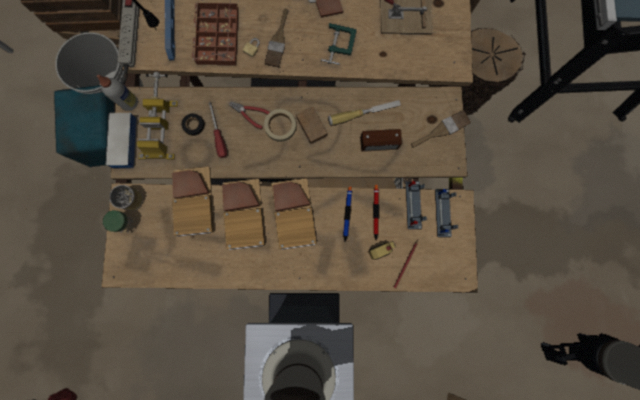

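View pics/scene0.png

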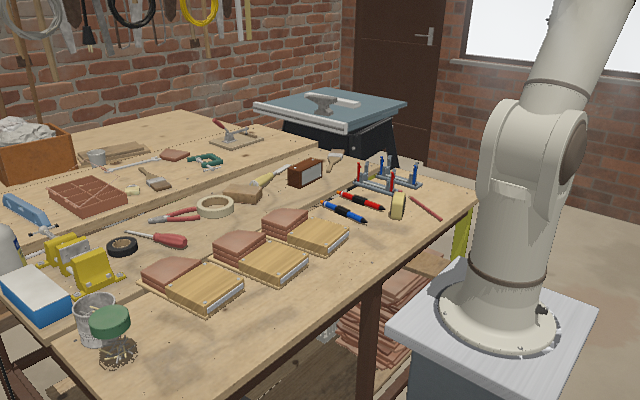

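```bash
python3 - <<'E'
import cv2,numpy as np
t=cv2.imread("pics/top0.png");s=cv2.imread("pics/scene0.png")
cv2.imwrite("pics/c1.png",cv2.resize(s[195:320,130:360],None,fx=3.4,fy=3.4,interpolation=cv2.INTER_CUBIC))
a=cv2.resize(t[120:290,330:470],None,fx=3.5,fy=3.5,interpolation=cv2.INTER_CUBIC)
cv2.imwrite("pics/c2.png",a)
E
```

```text
(no output)
```

View pics/c1.png

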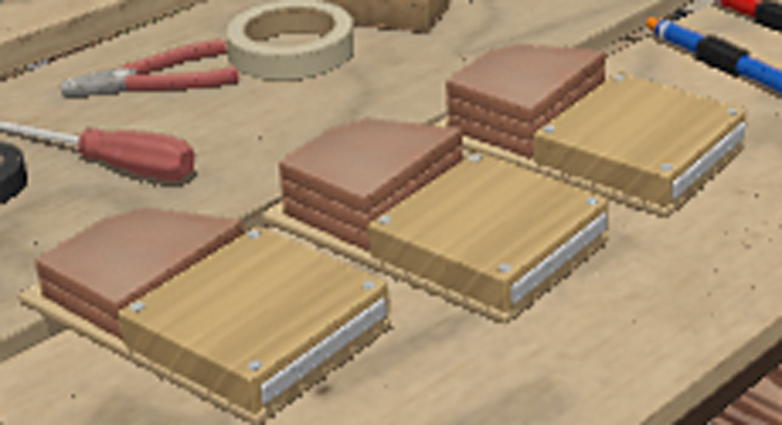

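View pics/c2.png

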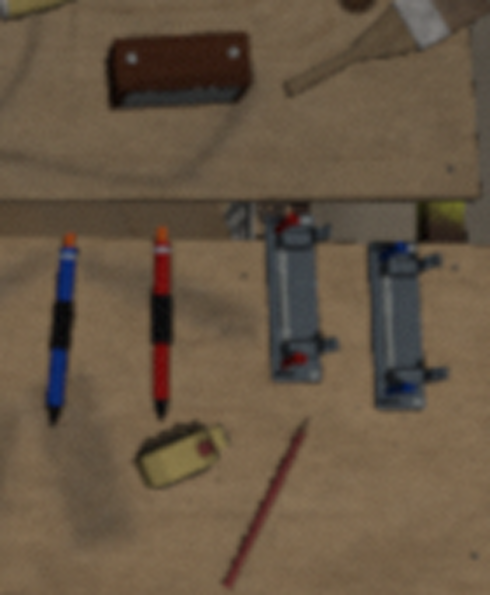

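```bash
cat > h.py <<'E'
from bench import r
import cv2,numpy as np
from scipy.spatial.transform import Rotation as Ro
def cam(n):
    d=r.get_image(n); d["R"]=np.array(d["R"]);d["t"]=np.array(d["t"]);d["n"]=n
    d["f"]=200/np.tan(np.radians(d["vfov"])/2); d["bgr"]=cv2.cvtColor(d["pixels"],cv2.COLOR_RGB2BGR)
    d["hsv"]=cv2.cvtColor(d["bgr"],cv2.COLOR_BGR2HSV); return d
def ray(d,uv):
    uv=np.atleast_2d(np.asarray(uv,float)); a=(uv[:,0]-d["cx"])/d["f"]; b=(uv[:,1]-d["cy"])/d["f"]
    if d["n"]=="wrist":
        th=np.hypot(a,b)+1e-12; v=np.c_[a/th*np.sin(th),b/th*np.sin(th),np.cos(th)]
    else: v=np.c_[a,b,np.ones_like(a)]
    return v@d["R"]
def onz(d,uv,z):
    v=ray(d,uv); c=-d["R"].T@d["t"]; return c+v*((z-c[2])/v[:,2])[:,None]
def proj(d,X):
    p=np.atleast_2d(X)@d["R"].T+d["t"]
    if d["n"]=="wrist":
        rr=np.hypot(p[:,0],p[:,1])+1e-12; th=np.arctan2(rr,p[:,2]); q=np.c_[p[:,0]/rr*th,p[:,1]/rr*th]
    else: q=p[:,:2]/p[:,2:]
    return q*d["f"]+[d["cx"],d["cy"]]
def blobs(d,lo,hi,minA=8,roi=None):
    m=cv2.inRange(d["hsv"],np.array(lo),np.array(hi))
    if roi is not None:
        k=np.zeros_like(m);k[roi[1]:roi[3],roi[0]:roi[2]]=1;m=m*k
    n,l,s,c=cv2.connectedComponentsWithStats(m)
    return [(s[i],c[i],np.argwhere(l==i)[:,::-1]) for i in range(1,n) if s[i][4]>=minA]
def save(d,fn,box=None,sc=1):
    im=d["bgr"] if box is None else d["bgr"][box[1]:box[3],box[0]:box[2]]
    cv2.imwrite("pics/"+fn,cv2.resize(im,None,fx=sc,fy=sc,interpolation=cv2.INTER_CUBIC))
E
python3 - <<'E'
from h import *
np.set_printoptions(precision=4,suppress=True)
d=cam("top")
for nm,lo,hi,z in [("blue",(105,120,60),(125,255,255),.009),("orange",(6,150,120),(16,255,255),.009),("red",(172,150,90),(180,255,255),.009),("red2",(0,150,90),(5,255,255),.009)]:
    for s,c,p in blobs(d,lo,hi,4,(320,170,470,290)): print(nm,s,c,onz(d,c,z)[0])
# hand points (full picture): stop block bottom front edge, top edges, clip corners
L=lambda x,y:(330+x/3.5,120+y/3.5)
print("stop front bottom",onz(d,[L(110,107),L(248,101)],0)); print("stop front top",onz(d,[L(113,94),L(247,89)],.06)); print("stop back top",onz(d,[L(113,40),L(248,33)],.06))
print("clipR corners",onz(d,[L(268,212),L(272,380),L(322,380)],.01)); print("clipB",onz(d,[L(370,243),L(376,408),L(424,408)],.01))
for nm,P in [("s1",[(175,172),(205,170),(212,232),(175,236)]),("s2",[(224,183),(256,181),(263,244),(226,248)]),("s3",[(274,183),(306,181),(315,243),(278,248)])]:
    print(nm,onz(d,P,.03))
E
```

```text
blue [443 189   3   4   7] [444.2857 190.4286] [ 0.5548 -0.4504  0.009 ]
blue [347 194   4  12  44] [348.4318 199.3182] [ 0.5237 -0.1499  0.009 ]
blue [344 220   5  16  64] [345.875 227.5  ] [ 0.4362 -0.1417  0.009 ]
blue [445 229   4   3   9] [446.3333 230.1111] [ 0.4308 -0.4515  0.009 ]
orange [375 185   3   4   7] [375.8571 186.5714] [ 0.5647 -0.2358  0.009 ]
orange [349 187   2   3   6] [349.5 188. ] [ 0.5593 -0.1534  0.009 ]
red2 [374 193   5  11  39] [376.2821 197.7179] [ 0.5296 -0.2366  0.009 ]
red2 [374 219   4  15  56] [375.4821 225.5714] [ 0.4429 -0.2328  0.009 ]
stop front bottom [[ 0.6824 -0.193   0.    ]
 [ 0.6897 -0.3193  0.    ]]
stop front top [[ 0.6772 -0.1878  0.06  ]
 [ 0.6832 -0.3046  0.06  ]]
stop back top [[ 0.7258 -0.1883  0.06  ]
 [ 0.7338 -0.3067  0.06  ]]
clipR corners [[ 0.5847 -0.3324  0.01  ]
 [ 0.4345 -0.3319  0.01  ]
 [ 0.4348 -0.376   0.01  ]]
clipB [[ 0.5575 -0.4232  0.01  ]
 [ 0.4107 -0.4228  0.01  ]
 [ 0.411  -0.4652  0.01  ]]
s1 [[0.5993 0.3809 0.03  ]
 [0.6066 0.2905 0.03  ]
 [0.4178 0.2602 0.03  ]
 [0.405  0.369  0.03  ]]
s2 [[0.5668 0.231  0.03  ]
 [0.5741 0.1343 0.03  ]
 [0.3833 0.1076 0.03  ]
 [0.3707 0.2167 0.03  ]]
s3 [[ 0.5685  0.0793  0.03  ]
 [ 0.5758 -0.0181  0.03  ]
 [ 0.3875 -0.0472  0.03  ]
 [ 0.3718  0.0628  0.03  ]]
```

```bash
cat >> h.py <<'E'
def to(pos,yaw=None):
    """print the shift (tool mm) and turn (deg) still to go; shift first, in present axes, then the turn"""
    o=r.observe(); R=Ro.from_euler("xyz",o["tcp_rot"]); p=R.inv().apply(np.array(pos)-o["eef_pos"])*1000
    w=(R.inv()*Ro.from_euler("xyz",[np.pi,0,o["tcp_rot"][2] if yaw is None else yaw])).as_rotvec(degrees=True)
    print("shift",np.round(p,1),"turn",np.round(w,2),"at",np.round(o["eef_pos"],4),"F",np.round(o["force"],1),"t",o["clock"])
E
python3 -m crank '[0,36.9,-25.4,-7,0,0,0, 0,36.9,-25.4,-7,0,0,0, 0,36.9,-25.4,-7,0,0,0, 0,36.9,-25.4,-7,0,0,0, 0,36.9,-25.4,-7,0,0,0]'
python3 -m crank '[0,36.9,-25.4,-7,0,0,0, 0,36.9,-25.4,-7,0,0,0, 0,36.9,-25.4,-7,0,0,0, 0,36.9,-25.4,-7,0,0,0, 0,36.9,-25.4,-7,0,0,7.3]'
python3 - <<'E'
from h import *
to([.45,-.3,.3],.105)
d=cam("wrist"); save(d,"w1.png"); print(-d["R"].T@d["t"],d["R"],d["f"])
E
```

```text
clock: 0.65
eef_pos: [0.3006, -0.465, 0.2664]
tcp_rot: [-3.141, 0.0, 0.232]
force: [1.2, -0.5, -0.1]
finger_gap: 0.0852
grip_force: 0.0
clock: 1.15
eef_pos: [0.4508, -0.2991, 0.3015]
tcp_rot: [3.142, 0.0, 0.103]
force: [0.6, -0.8, 0.4]
finger_gap: 0.0853
grip_force: 0.0
shift [-0.9  0.8  1.5] turn [ 0.    0.01 -0.14] at [ 0.4508 -0.2991  0.3015] F [ 0.6 -0.8  0.4] t 1.15
[ 0.52418852 -0.29247988  0.44461428] [[ 1.01469370e-01 -9.94838387e-01  7.42176768e-04]
 [-9.52852544e-01 -9.69724908e-02  2.87521070e-01]
 [-2.85965027e-01 -2.98817670e-02 -9.57774025e-01]] 309.70691628693146
```

View pics/w1.png

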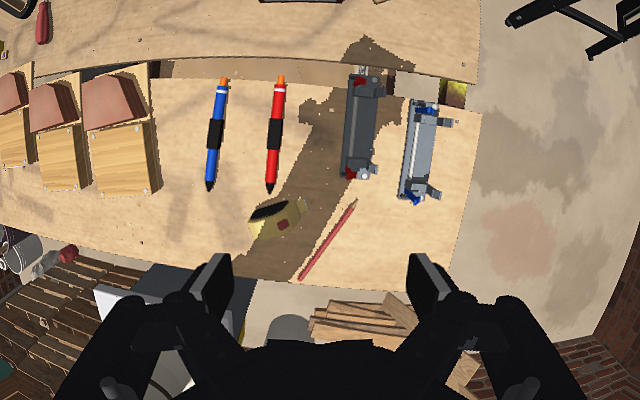

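```bash
python3 -m crank '[140,-1,-38,0,0,0,0, 140,-1,-38,0,0,0,0, 140,-1,-38,0,0,0,0, 140,-1,-38,0,0,0,0, 140,-1,-38,0,0,0,0]'
python3 -m crank '[140,-1,-38,0,0,0,0, 140,-1,-38,0,0,0,0, 140,-1,-38,0,0,0,0, 140,-1,-38,0,0,0,0, 140,0,0,0,0,0,0]'
python3 - <<'E'
from h import *
to([.4,.08,.3],.105)
d=cam("wrist"); save(d,"w2.png")
E
```

```text
clock: 1.7
eef_pos: [0.4247, -0.1108, 0.3011]
tcp_rot: [3.141, 0.0, 0.105]
force: [0.8, 0.6, -0.5]
finger_gap: 0.0382
grip_force: 0.0
clock: 2.2
eef_pos: [0.4046, 0.0435, 0.3015]
tcp_rot: [3.141, -0.001, 0.113]
force: [0.9, 0.0, 0.7]
finger_gap: 0.0389
grip_force: 0.0
shift [ -0.5 -36.8   1.5] turn [ 0.01 -0.04  0.45] at [0.4046 0.0435 0.3015] F [0.9 0.  0.7] t 2.2
```

View pics/w2.png

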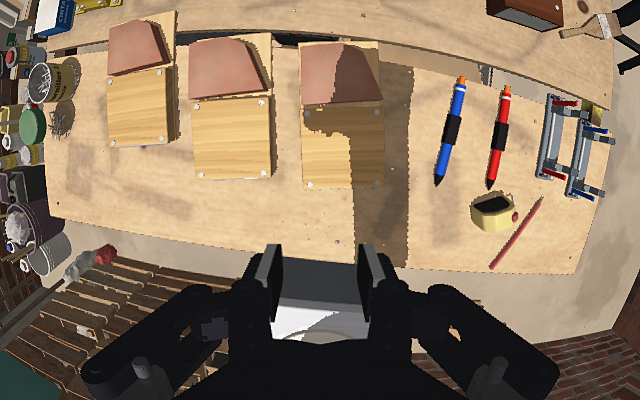

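```bash
python3 - <<'E'
from h import *
d=cam("wrist"); save(d,"w3.png",(170,20,400,200),3.4)
E
```

```text
(no output)
```

View pics/w3.png

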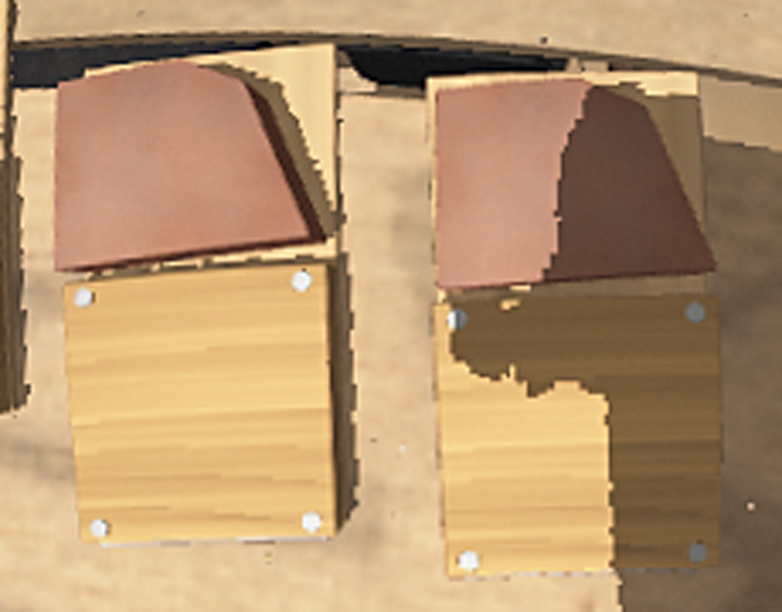

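```bash
cat > tiles.py <<'E'
from h import *
np.set_printoptions(precision=1,suppress=True)
def screws(d,box,z=.036):
    g=d["bgr"][box[1]:box[3],box[0]:box[2]].astype(int)
    m=((g[:,:,0]*1.15>g[:,:,2])&(g.max(2)>75)).astype(np.uint8); n,l,s,c=cv2.connectedComponentsWithStats(m)
    return [(c[i]+[box[0],box[1]],s[i][4]) for i in range(1,n) if 2<=s[i][4]<=20]
def outline(d,roi,z,eps=1.5):
    h=d["hsv"]; m=((h[:,:,0]<11)|(h[:,:,0]>172)).astype(np.uint8)*(h[:,:,1]>50)
    k=np.zeros_like(m,np.uint8);k[roi[1]:roi[3],roi[0]:roi[2]]=1;m=cv2.morphologyEx((m*k).astype(np.uint8),cv2.MORPH_OPEN,np.ones((3,3)))
    cs,_=cv2.findContours(m,cv2.RETR_EXTERNAL,cv2.CHAIN_APPROX_NONE);c=max(cs,key=cv2.contourArea)
    p=cv2.approxPolyDP(c,eps,True)[:,0]; return p,onz(d,p,z)*1000
E
python3 - <<'E'
from tiles import *
d=cam("wrist")
for b in [(183,30,285,185),(290,30,395,195)]:
    for c,a in screws(d,(b[0],90,b[2],b[3])): print("scr",c,a,onz(d,c,.034)[0]*1000)
    p,w=outline(d,b,.05)
    for i in range(len(p)): print(p[i],w[i,:2])
E
```

```text
scr [192.7 107.7] 20 [473.2 220.7  34. ]
scr [197.6 175.3] 19 [377.9 209.1  34. ]
scr [218.2 179.5] 13 [374.4 177.4  34. ]
scr [201.5 180. ] 6 [371.5 203.   34. ]
[247  51] [550.7 145.7]
[241  46] [557.3 154.5]
[238  47] [555.8 158.3]
[237  43] [561.3 160.3]
[220  38] [568.  184.4]
[185  45] [559.4 234. ]
[185  94] [491.7 226.7]
[188  95] [490.4 222.1]
[185  96] [488.9 226.5]
[185  99] [484.9 226.2]
[189  99] [485.  220.2]
[190  96] [489. 219.]
[193  99] [485.1 214.2]
[263  91] [499.3 119.4]
scr [372.6 111.2] 20 [488.3 -24.   34. ]
scr [373.4 181.9] 19 [393.1 -38.1  34. ]
[297  47] [559.6  82.4]
[298 100] [491.3  73.9]
[301 101] [490.3  70. ]
[298 104] [486.2  73.4]
[303 104] [486.8  67.1]
[307 100] [492.3  62.6]
[308 104] [487.4  60.9]
[312 104] [487.9  55.9]
[311  98] [495.4  57.9]
[317 103] [489.8  49.8]
[377  99] [504.4 -25. ]
[373  85] [521.6 -17.8]
[357  51] [562.9   7.1]
[339  43] [570.4  30.7]
```

```bash
python3 - <<'E'
from tiles import *
d=cam("wrist")
F=lambda P:np.array(P)/3.4+[170,20]-.35
for nm,S,T in [("s2",[(83,297),(301,281),(311,522),(99,528)],[(57,85),(188,62),(245,80),(322,240),(57,270)]),("s3",[(457,320),(695,313),(698,552),(469,561)],[(437,88),(587,82),(642,102),(714,270),(438,287)])]:
    s=onz(d,F(S),.035)[:,:2]*1000; t=onz(d,F(T),.05)[:,:2]*1000
    (c,wh,a)=cv2.minAreaRect(s.astype(np.float32)); print(nm,"scr\n",s,c,wh,a)
    e=(s[0]-s[3])+(s[1]-s[2]); f=(s[0]-s[1])+(s[3]-s[2]); y1=np.arctan2(e[1],e[0]); y2=np.arctan2(-f[0],f[1]); yaw=(y1+y2)/2
    print(np.degrees([y1,y2]),"yaw",yaw); M=np.array([[np.cos(yaw),np.sin(yaw)],[-np.sin(yaw),np.cos(yaw)]])
    print("tile in ledge frame\n",(t-s.mean(0))@M.T, "centre",s.mean(0))
E
```

```text
s2 scr
 [[474.7 217.1]
 [484.9 126.1]
 [389.6 115. ]
 [379.2 206.1]] (432.1391296386719, 166.0290069580078) (96.22846984863281, 91.7237319946289) 6.560838222503662
[6.6 6.4] yaw 0.11395758564640864
tile in ledge frame
 [[134.7  49.5]
 [136.7  -5.4]
 [127.  -28. ]
 [ 62.5 -57. ]
 [ 59.4  50.4]] centre [432.1 166.1]
s3 scr
 [[474.5  64.2]
 [487.9 -26.9]
 [393.3 -40.9]
 [379.9  50.3]] (433.9049987792969, 11.697574615478516) (95.64513397216797, 92.21978759765625) 8.409099578857422
[8.4 8.4] yaw 0.146241996274038
tile in ledge frame
 [[136.5  48.8]
 [136.6  -6.4]
 [128.6 -26.5]
 [ 64.1 -51.1]
 [ 60.6  51.7]] centre [433.9  11.7]
```

```bash
python3 -c "
from h import *
to([.5952,.0486,.1],.1462)"
```

```text
shift [189.9   8.4 201.1] turn [ 0.02  0.01 -2.46] at [0.4055 0.0375 0.3012] F [-0.4  0.5  0.1] t 2.4
```

```bash

python3 -m crank '[196,47.5,2,0,0,0,0, 196,47.5,2,0,0,0,0, 196,47.5,2,0,0,0,0, 196,47.5,2,0,0,0,0, 196,0,0,40,0,0,-2.46]'
python3 -m crank '[196,0,0,40,0,0,0, 196,0,0,40,0,0,0, 196,0,0,40,0,0,0, 196,0,0,40,0,0,0, 196,0,0,0,0,0,0]'
python3 -c "
from h import *
to([.5952,.0486,.039],.1462); d=cam('wrist'); save(d,'w4.png')"
```

```text
clock: 2.9
eef_pos: [0.6051, 0.0491, 0.2643]
tcp_rot: [-3.139, -0.012, 0.142]
force: [-0.7, -0.8, -0.8]
finger_gap: 0.0196
grip_force: 0.0
clock: 3.4
eef_pos: [0.5907, 0.0472, 0.0949]
tcp_rot: [-3.141, 0.012, 0.145]
force: [-0.8, -1.0, -0.9]
finger_gap: 0.0196
grip_force: 0.0
shift [ 5.3 -0.7 55.8] turn [-0.01  0.69 -0.07] at [0.5907 0.0472 0.0949] F [-0.8 -1.  -0.9] t 3.4
```

View pics/w4.png

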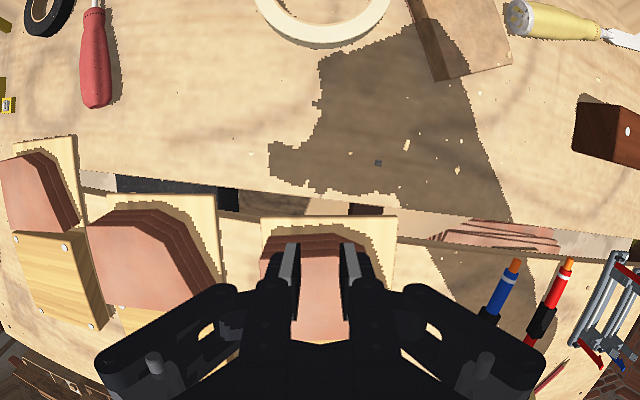

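```bash

python3 -m crank '[196,6,0,0,0,0,0, 196,0,0,0,0,0,0, 196,0,0,0,0,0,0, 196,0,0,0,0,0,0, 196,0,0,0,0,0,0]'
python3 -c "
from h import *
to([.5952,.0486,.039],.1462)"
```

```text
clock: 3.95
eef_pos: [0.6017, 0.0512, 0.1022]
tcp_rot: [3.141, -0.001, 0.147]
force: [-0.1, 0.0, 0.9]
finger_gap: 0.0193
grip_force: 0.0
shift [-6.9  1.6 63.2] turn [ 0.03 -0.07  0.06] at [0.6017 0.0512 0.1022] F [-0.1  0.   0.9] t 3.95
```

```bash

python3 -m crank '[196,0,1.6,20,0,0,0, 196,0,0,20,0,0,0, 196,0,0,15,0,0,0, 196,0,0,7.5,0,0,0, 196,0,0,0,0,0,0]'
python3 -m crank '[196,-4,0,0,0,0,0, 196,-4,0,0,0,0,0, 196,-4,0,0,0,0,0, 196,-4,0,0,0,0,0, 196,-4,0,0,0,0,0]'
python3 -m crank '[196,-3,0,0,0,0,0, 196,-3,0,0,0,0,0, 196,-3,0,0,0,0,0, 196,-3,0,0,0,0,0, 196,-3,0,0,0,0,0]'
python3 -c "
from h import *
to([.5952,.0486,.039],.1462); d=cam('wrist'); save(d,'w5.png',(160,180,480,400),2)"
```

```text
clock: 4.45
eef_pos: [0.6007, 0.0498, 0.0378]
tcp_rot: [-3.141, 0.002, 0.148]
force: [0.4, 0.1, 0.2]
finger_gap: 0.0199
grip_force: 0.0
clock: 4.95
eef_pos: [0.5815, 0.0466, 0.0392]
tcp_rot: [3.141, -0.0, 0.147]
force: [-0.6, 0.1, 0.1]
finger_gap: 0.0196
grip_force: 0.0
clock: 5.45
eef_pos: [0.5671, 0.0446, 0.039]
tcp_rot: [3.142, -0.001, 0.147]
force: [2.3, 0.4, 1.6]
finger_gap: 0.0201
grip_force: 0.8
shift [28.4  0.2  0.1] turn [ 0.   -0.05  0.06] at [0.5671 0.0446 0.039 ] F [2.3 0.4 1.6] t 5.45
```

View pics/w5.png

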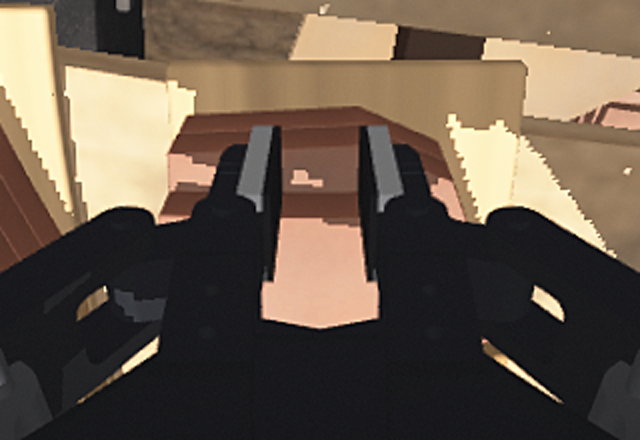

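```bash

for i in 1; do
python3 -m crank '[196,-6,0,0,0,0,0, 196,-6,0,0,0,0,0, 196,-6,0,0,0,0,0, 196,-6,0,0,0,0,0, 196,-6,0,0,0,0,0]'
python3 -m crank '[196,-6,0,0,0,0,0, 196,-6,0,0,0,0,0, 196,-6,0,0,0,0,0, 196,-6,0,0,0,0,0, 196,-6,0,0,0,0,0]'
python3 -m crank '[196,-5,0,0,0,0,0, 196,-5,0,0,0,0,0, 196,-5,0,0,0,0,0, 196,-5,0,0,0,0,0, 196,0,0,0,0,0,0]'
done
python3 -c "
from h import *
to([.4849,.0314,.039],.1462)
d=cam('scene');save(d,'s5.png',(230,190,390,290),4)"
```

```text
clock: 6.0
eef_pos: [0.5367, 0.0401, 0.0389]
tcp_rot: [3.142, -0.0, 0.147]
force: [1.4, -0.7, 1.0]
finger_gap: 0.0197
grip_force: 0.8
clock: 6.5
eef_pos: [0.5065, 0.0356, 0.0386]
tcp_rot: [3.142, 0.001, 0.147]
force: [0.3, 0.1, 0.2]
finger_gap: 0.0197
grip_force: 0.2
clock: 7.0
eef_pos: [0.4869, 0.0326, 0.0388]
tcp_rot: [3.141, 0.001, 0.147]
force: [-0.6, 0.3, 0.1]
finger_gap: 0.0198
grip_force: 0.0
shift [-2.2  0.9 -0.2] turn [0.02 0.04 0.07] at [0.4869 0.0326 0.0388] F [-0.6  0.3  0.1] t 7.0
```

View pics/s5.png

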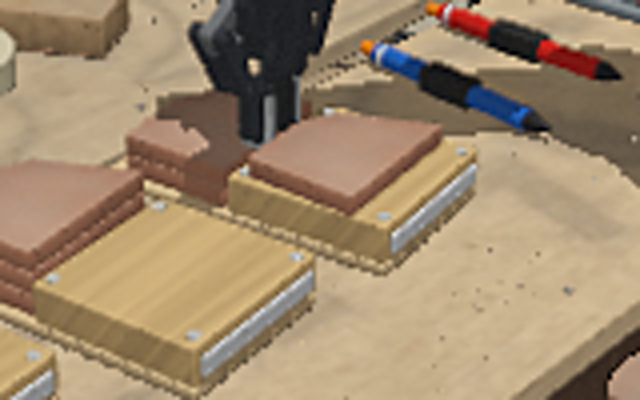

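```bash

python3 -m crank '[196,10,0,0,0,0,0, 196,15,0,-10,0,0,0, 196,0,0,-40,0,0,0, 196,0,0,-40,0,0,0, 196,0,0,0,0,0,0]'
python3 -m crank '[196,20,-40,0,0,0,0, 196,20,-40,0,0,0,0, 196,20,-40,0,0,0,0, 196,20,-30,0,0,0,0, 196,0,0,0,0,0,1.9]'
python3 -m crank '[196,0,0,0,0,0,0, 196,0,0,0,0,0,0, 196,0,0,0,0,0,0, 196,0,0,0,0,0,0, 196,0,0,0,0,0,0]'
python3 -c "
from h import *
to([.5975,.1981,.039],.1140)"
```

```text
clock: 7.55
eef_pos: [0.5172, 0.0379, 0.1337]
tcp_rot: [3.141, -0.009, 0.148]
force: [1.6, 1.1, 0.2]
finger_gap: 0.02
grip_force: 0.0
clock: 8.05
eef_pos: [0.5706, 0.204, 0.1293]
tcp_rot: [-3.136, -0.002, 0.12]
force: [0.1, -0.3, 0.9]
finger_gap: 0.0198
grip_force: 0.0
clock: 8.55
eef_pos: [0.5697, 0.1955, 0.1289]
tcp_rot: [3.141, -0.0, 0.113]
force: [0.8, 0.3, 1.0]
finger_gap: 0.0198
grip_force: 0.0
shift [27.9  0.5 89.9] turn [ 0.03 -0.01 -0.06] at [0.5697 0.1955 0.1289] F [0.8 0.3 1. ] t 8.55
```

```bash

python3 -m crank '[196,28,0.5,0,0,0,0, 196,0,0,30,0,0,0, 196,0,0,0,0,0,0, 196,0,0,0,0,0,0, 196,0,0,0,0,0,0]'
python3 -m crank '[196,0,0,20,0,0,0, 196,0,0,20,0,0,0, 196,0,0,12,0,0,0, 196,0,0,8,0,0,0, 196,0,0,0,0,0,0]'
python3 -m crank '[196,-4,0,0,0,0,0, 196,-4,0,0,0,0,0, 196,-4,0,0,0,0,0, 196,-4,0,0,0,0,0, 196,-4,0,0,0,0,0]'
python3 -m crank '[196,-3,0,0,0,0,0, 196,-3,0,0,0,0,0, 196,-3,0,0,0,0,0, 196,-3,0,0,0,0,0, 196,-3,0,0,0,0,0]'
python3 -m crank '[196,-6,0,0,0,0,0, 196,-6,0,0,0,0,0, 196,-6,0,0,0,0,0, 196,-6,0,0,0,0,0, 196,-6,0,0,0,0,0]'
python3 -m crank '[196,-6,0,0,0,0,0, 196,-6,0,0,0,0,0, 196,-6,0,0,0,0,0, 196,-6,0,0,0,0,0, 196,-6,0,0,0,0,0]'
python3 -m crank '[196,-5,0,0,0,0,0, 196,-5,0,0,0,0,0, 196,-5,0,0,0,0,0, 196,-5,0,0,0,0,0, 196,0,0,0,0,0,0]'
python3 -c "
from h import *
to([.4818,.1849,.039],.1140)"
python3 -m crank '[196,10,0,0,0,0,0, 196,15,0,-10,0,0,0, 196,0,0,-40,0,0,0, 196,0,0,-40,0,0,0, 196,0,0,0,0,0,0]'
```

```text
clock: 9.05
eef_pos: [0.5975, 0.1997, 0.0998]
tcp_rot: [-3.141, -0.001, 0.115]
force: [0.7, 0.6, 1.2]
finger_gap: 0.02
grip_force: 0.0
clock: 9.55
eef_pos: [0.5965, 0.199, 0.0375]
tcp_rot: [3.141, 0.002, 0.114]
force: [-0.2, 0.1, 0.3]
finger_gap: 0.0198
grip_force: 0.0
clock: 10.05
eef_pos: [0.5775, 0.197, 0.0392]
tcp_rot: [3.142, -0.001, 0.114]
force: [1.0, -0.9, 0.2]
finger_gap: 0.0197
grip_force: 0.5
clock: 10.55
eef_pos: [0.563, 0.1954, 0.0391]
tcp_rot: [-3.141, -0.001, 0.114]
force: [2.1, -0.2, 1.8]
finger_gap: 0.0196
grip_force: 1.0
clock: 11.05
eef_pos: [0.5323, 0.1919, 0.0388]
tcp_rot: [3.142, -0.0, 0.114]
force: [1.8, -0.4, 1.3]
finger_gap: 0.02
grip_force: 0.9
clock: 11.55
eef_pos: [0.5021, 0.1883, 0.0386]
tcp_rot: [3.141, 0.001, 0.114]
force: [-0.4, -0.1, 0.2]
finger_gap: 0.0196
grip_force: 0.3
clock: 12.05
eef_pos: [0.4824, 0.1861, 0.0388]
tcp_rot: [3.141, 0.001, 0.115]
force: [-0.0, -0.7, -0.9]
finger_gap: 0.0199
grip_force: 0.0
shift [-0.7  1.2 -0.2] turn [0.02 0.03 0.04] at [0.4824 0.1861 0.0388] F [-0.  -0.7 -0.9] t 12.05
clock: 12.55
eef_pos: [0.5123, 0.1913, 0.1339]
tcp_rot: [-3.139, -0.009, 0.114]
force: [0.6, -0.4, 0.1]
finger_gap: 0.0198
grip_force: 0.0
```

```bash

python3 -m crank '[100,0,0,-42,0,0,0, 100,-25,20,-30,0,0,0, 100,-35,28,-20,0,0,0, 100,-35,28,-20,0,0,0, 100,-28,28,-50,0,0,0]'
python3 -m crank '[60,0,0,0,0,0,0, 60,0,0,0,0,0,0, 60,0,0,0,0,0,0, 60,0,0,0,0,0,0, 60,0,0,0,0,0,0]'
python3 - <<'E'
from tiles import *
to([.4,.08,.3],.114)
d=cam("wrist"); save(d,"w6.png",(150,20,410,220),3)
for b in [(150,20,285,240),(290,20,400,240)]:
    p,w=outline(d,b,.048)
    print(np.c_[p,w[:,:2]])
E
```

```text
clock: 13.05
eef_pos: [0.3997, 0.0765, 0.2783]
tcp_rot: [-3.14, 0.007, 0.114]
force: [0.3, -2.2, 2.0]
finger_gap: 0.0519
grip_force: 0.0
clock: 13.55
eef_pos: [0.4026, 0.0799, 0.279]
tcp_rot: [-3.138, 0.003, 0.117]
force: [0.1, 0.2, -0.5]
finger_gap: 0.0648
grip_force: 0.0
shift [ -2.6  -0.4 -21. ] turn [-0.2  0.1  0.2] at [0.4 0.1 0.3] F [ 0.1  0.2 -0.5] t 13.55
[[272.   40.  558.  155. ]
 [256.   34.  564.7 175.6]
 [245.   34.  564.2 189.3]
 [241.   38.  558.9 193.7]
 [240.   36.  561.5 195.3]
 [215.   39.  557.2 227.4]
 [212.   93.  488.  223.2]
 [223.   96.  484.8 208.3]
 [223.   94.  487.3 208.5]
 [218.   94.  487.  215.1]
 [217.   92.  489.5 216.7]
 [223.   92.  489.8 208.8]
 [224.   90.  492.4 207.7]
 [228.   92.  490.1 202.3]
 [225.   95.  486.2 205.8]
 [229.   95.  486.5 200.6]
 [230.   92.  490.2 199.7]
 [233.   95.  486.7 195.5]
 [234.   92.  490.5 194.6]
 [239.   94.  488.4 188. ]
 [284.   89.  498.5 133.4]
 [284.   66.  526.5 136.6]]
[[393.   54.  559.1   9. ]
 [375.   44.  567.7  32.3]
 [332.   46.  557.3  82.9]
 [331.   84.  510.5  78.6]
 [334.   83.  512.1  75.3]
 [335.   85.  509.8  73.8]
 [331.   86.  508.   78.4]
 [331.   94.  498.4  77.2]
 [334.   95.  497.6  73.5]
 [331.   96.  496.   76.9]
 [331.  105.  485.2  75.6]
 [399.  102.  501.   -5.7]
 [399.   70.  540.4  -0.7]
 [396.   69.  541.    3.2]
 [398.   65.  546.4   1.3]]
```

View pics/w6.png

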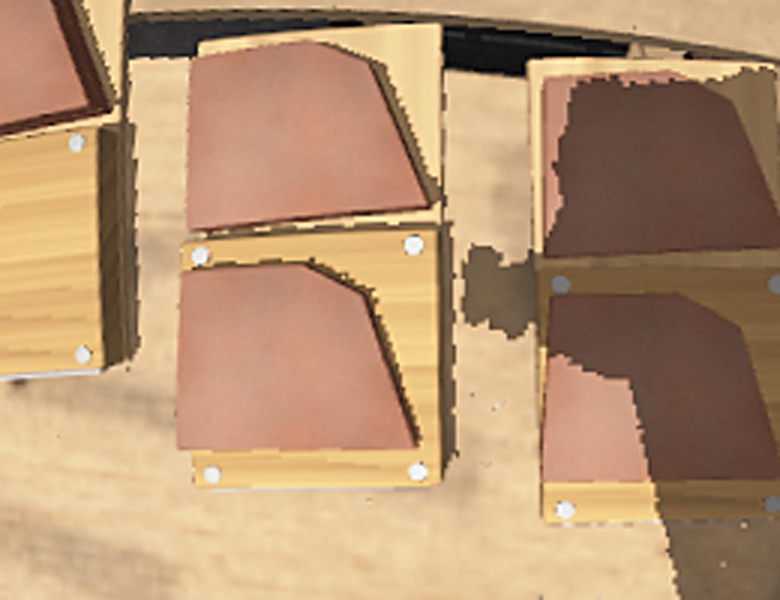

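```bash
cat > chk.py <<'E'
from tiles import *
L={"s2":((432.1,166.1),.114),"s3":((433.9,11.7),.1462)}
def inl(nm,w):
    c,y=L[nm]; M=np.array([[np.cos(y),np.sin(y)],[-np.sin(y),np.cos(y)]]); return (w[:,:2]*1000-c)@M.T
E
python3 - <<'E'
from chk import *
d=cam("wrist"); F=lambda P:np.array(P)/3+[150,20]-.33
print("screws",inl("s2",onz(d,F([(200,256),(414,245),(418,471),(212,474)]),.035)),inl("s3",onz(d,F([(561,284),(566,510)]),.035)))
print(inl("s2",onz(d,F([(180,265),(310,262),(368,292),(418,447),(177,447)]),.048)))
print(inl("s3",onz(d,F([(549,297),(680,293),(742,327),(543,480)]),.048)))
h=d["bgr"];t=cam("top");print(inl("s2",onz(t,[(0,0)],.048))*0)
for nm,roi in (("s2",(215,175,270,255)),("s3",(268,175,325,255))):
    h=t["hsv"]; m=((h[:,:,0]<11)|(h[:,:,0]>172))*(h[:,:,1]>50); m=m.astype(np.uint8); k=np.zeros_like(m);k[roi[1]:roi[3],roi[0]:roi[2]]=1
    cs,_=cv2.findContours(m*k,cv2.RETR_EXTERNAL,cv2.CHAIN_APPROX_NONE)
    for c in sorted(cs,key=cv2.contourArea)[-2:]: p=cv2.approxPolyDP(c,1,True)[:,0]; print(nm,inl(nm,onz(t,p,.048)).tolist())
E
```

```text
screws [[ 47.   49.2]
 [ 47.6 -43.2]
 [-48.1 -43.5]
 [-48.6  48.6]] [[ 48.5  48.5]
 [-47.9  48.2]]
[[ 43.4  53.8]
 [ 41.6  -2.2]
 [ 28.6 -25.8]
 [-35.2 -45.1]
 [-33.8  59.4]]
[[ 43.5  54. ]
 [ 44.7   1.2]
 [ 30.9 -24.6]
 [-31.4  58.2]]
[[0. 0.]]
s2 [[108.12359650849231, -59.76069669473231], [96.02175311370517, -58.733262372786264], [95.40570469983092, -64.66275472013841], [99.04368994245986, -58.989821767527104], [101.45215806430413, -65.18073988865908]]
s2 [[128.2464028003996, 16.407975322436354], [128.27410400777248, 46.253105711419494], [122.20859435140024, 46.684457523086174], [127.35510664185281, 37.37149237691064]]
s3 [[29.56329646635781, -20.986150939293857], [21.103473173478463, -16.867121373179327], [30.37445529830221, -15.106100923433107], [25.272960182789113, -8.448162952143692], [28.633483347498338, -5.89997334074375], [37.10701378271152, -10.007885508312171], [34.55047492599919, -6.677523030091363], [41.692409583033154, 1.3685521472801947], [35.766383472181694, 2.140360734967314], [39.94368685110988, 10.572869754348831], [34.427411674839426, 14.273578206748237], [41.5636
[... 1589 characters left out ...]
.41343018306135, -18.486380963549994], [133.31137249272922, 1.5489071034741737], [127.04712014594749, 23.509571889506354], [130.27892418785194, 47.24896390893776], [121.20652540438893, 48.36354471872083], [114.36214241520791, 43.18415631472252], [57.47929006370078, 50.216588618290274], [61.81003338435434, 37.714286815959724], [55.456981710607984, 35.518667750011126], [60.59632843669915, 28.885495311755005], [56.81147082736402, 23.376176713431313], [62.10062409640768, -4.291574516974508], [58.309995537366646, -9.799752904060158], [63.057050944460265, -19.439144676674143], [60.21847560862931, -40.11481898197366], [65.7852860502379, -43.88036037652326], [69.99181437701318, -35.411431216067356]]
```

```bash

python3 -m crank '[255,0,-8,40,0,0,-1.7, 255,0,0,50,0,0,0, 255,0,0,50,0,0,0, 255,0,0,40,0,0,0, 255,0,0,0,0,0,0]'
python3 -m crank '[255,0,0,0,0,0,0, 255,0,0,0,0,0,0, 255,0,0,0,0,0,0, 255,0,0,0,0,0,0, 255,0,0,0,0,0,0]'
python3 -c "
from h import *
to([.4004,.0876,.038],.1462)"
```

```text
clock: 14.2
eef_pos: [0.3973, 0.0868, 0.0955]
tcp_rot: [-3.138, 0.011, 0.146]
force: [-0.9, -1.3, 0.3]
finger_gap: 0.0002
grip_force: 0.0
clock: 14.7
eef_pos: [0.403, 0.086, 0.1011]
tcp_rot: [3.14, -0.002, 0.143]
force: [-0.3, 0.5, -0.8]
finger_gap: -0.0003
grip_force: 0.0
shift [-2.5 -2.1 63.1] turn [ 0.07 -0.14 -0.18] at [0.403  0.086  0.1011] F [-0.3  0.5 -0.8] t 14.7
```

```bash

python3 -m crank '[255,-2.5,-2.1,25,0,0,0, 255,0,0,20,0,0,0, 255,0,0,12,0,0,0, 255,0,0,6,0,0,0, 255,0,0,0,0,0,0]'
python3 -m crank '[255,0,2,0,0,0,0, 255,0,2,0,0,0,0, 255,0,1,0,0,0,0, 255,0,1,0,0,0,0, 255,0,0,0,0,0,0]'
python3 -m crank '[255,0,1.5,0,0,0,0, 255,0,1.5,0,0,0,0, 255,0,1.5,0,0,0,0, 255,0,1.5,0,0,0,0, 255,0,1.2,0,0,0,0]'
python3 - <<'E'
from chk import *
o=r.observe(); print(inl("s3",o["eef_pos"][None]),o["eef_pos"],o["force"],o["tcp_rot"])
E
python3 -m crank '[255,0,-3,0,0,0,0, 255,0,-5,0,0,0,0, 255,0,0,-20,0,0,0, 255,0,0,-40,0,0,0, 255,0,0,-10,0,0,0]'
```

```text
clock: 15.2
eef_pos: [0.3992, 0.088, 0.0368]
tcp_rot: [3.142, 0.001, 0.144]
force: [-0.5, -0.0, 0.2]
finger_gap: 0.0001
grip_force: 0.0
clock: 15.7
eef_pos: [0.4004, 0.0819, 0.0372]
tcp_rot: [3.141, -0.0, 0.143]
force: [0.5, 0.0, 0.5]
finger_gap: -0.0
grip_force: 0.0
clock: 16.2
eef_pos: [0.4012, 0.075, 0.037]
tcp_rot: [-3.141, 0.0, 0.144]
force: [-1.0, 0.5, 0.6]
finger_gap: 0.0002
grip_force: 0.7
[[-23.2  67.4]] [0.4 0.1 0. ] [-1.   0.5  0.6] [-3.1  0.   0.1]
clock: 16.7
eef_pos: [0.4017, 0.0841, 0.1095]
tcp_rot: [3.141, -0.004, 0.145]
force: [-0.2, -0.3, -0.1]
finger_gap: -0.0
grip_force: 0.0
```

```bash

python3 -m crank '[255,5,-40,0,0,0,1.9, 255,5,-40,0,0,0,0, 255,4,-40,0,0,0,0, 255,4,-38,0,0,0,0, 255,0,0,0,0,0,0]'
python3 -m crank '[255,0,0,0,0,0,0, 255,0,0,0,0,0,0, 255,0,0,0,0,0,0, 255,0,0,0,0,0,0, 255,0,0,0,0,0,0]'
python3 -c "
from h import *
to([.4011,.2431,.038],.114)"
```

```text
clock: 17.2
eef_pos: [0.3983, 0.2491, 0.1077]
tcp_rot: [-3.136, -0.002, 0.119]
force: [-0.2, -0.2, 0.4]
finger_gap: 0.0
grip_force: 0.0
clock: 17.7
eef_pos: [0.3995, 0.241, 0.107]
tcp_rot: [3.141, -0.0, 0.109]
force: [0.5, -0.3, -0.1]
finger_gap: -0.0001
grip_force: 0.0
shift [ 1.8 -2.  69. ] turn [ 0.03 -0.   -0.29] at [0.3995 0.241  0.107 ] F [ 0.5 -0.3 -0.1] t 17.7
```

```bash

python3 -m crank '[255,1.8,-2,25,0,0,-0.3, 255,0,0,20,0,0,0, 255,0,0,14,0,0,0, 255,0,0,9,0,0,0, 255,0,0,0,0,0,0]'
python3 -m crank '[255,0,2,0,0,0,0, 255,0,2,0,0,0,0, 255,0,1,0,0,0,0, 255,0,1,0,0,0,0, 255,0,0,0,0,0,0]'
python3 -m crank '[255,0,1.5,0,0,0,0, 255,0,1.5,0,0,0,0, 255,0,1.5,0,0,0,0, 255,0,1.5,0,0,0,0, 255,0,1.2,0,0,0,0]'
python3 - <<'E'
from chk import *
o=r.observe(); print(inl("s2",o["eef_pos"][None]),o["force"],o["tcp_rot"])
E
python3 -m crank '[255,0,-3,0,0,0,0, 255,0,-5,0,0,0,0, 255,0,0,-20,0,0,0, 255,0,0,-40,0,0,0, 255,0,0,-40,0,0,0]'
python3 -m crank '[0,0,35,-40,0,0,0, 0,0,40,-40,0,0,0, 0,0,42,-20,0,0,0, 0,0,45,0,0,0,0, 0,0,0,0,0,0,0]'
python3 -m crank '[0,0,0,0,0,0,0, 0,0,0,0,0,0,0, 0,0,0,0,0,0,0, 0,0,0,0,0,0,0, 0,0,0,0,0,0,0]'
python3 - <<'E'
from chk import *
to([.4,.08,.28],.114)
d=cam("wrist"); save(d,"w7.png",(150,0,410,200),3)
E
```

```text
clock: 18.2
eef_pos: [0.4001, 0.2433, 0.0381]
tcp_rot: [3.141, 0.002, 0.116]
force: [-0.6, -0.2, -0.4]
finger_gap: -0.0
grip_force: 0.0
clock: 18.7
eef_pos: [0.4017, 0.2379, 0.0393]
tcp_rot: [-3.142, -0.0, 0.115]
force: [-0.9, -0.2, 0.2]
finger_gap: 0.0002
grip_force: 0.0
clock: 19.2
eef_pos: [0.4022, 0.2311, 0.039]
tcp_rot: [-3.141, -0.0, 0.116]
force: [-0.3, 1.3, 0.5]
finger_gap: 0.0
grip_force: 0.6
[[-22.3  68. ]] [-0.3  1.3  0.5] [-3.1 -0.   0.1]
clock: 19.7
eef_pos: [0.4003, 0.2393, 0.1396]
tcp_rot: [-3.142, 0.002, 0.117]
force: [1.1, -1.1, 0.8]
finger_gap: 0.0002
grip_force: 0.0
clock: 20.2
eef_pos: [0.4204, 0.0786, 0.2325]
tcp_rot: [3.138, -0.001, 0.107]
force: [-0.6, 0.4, 0.3]
finger_gap: 0.0721
grip_force: 0.0
clock: 20.7
eef_pos: [0.4191, 0.0857, 0.2318]
tcp_rot: [-3.141, 0.0, 0.118]
force: [0.1, 0.5, -1.1]
finger_gap: 0.0855
grip_force: 0.0
shift [-19.7   3.4 -48.1] turn [-0.   0.   0.2] at [0.4 0.1 0.2] F [ 0.1  0.5 -1.1] t 20.7
```

View pics/w7.png

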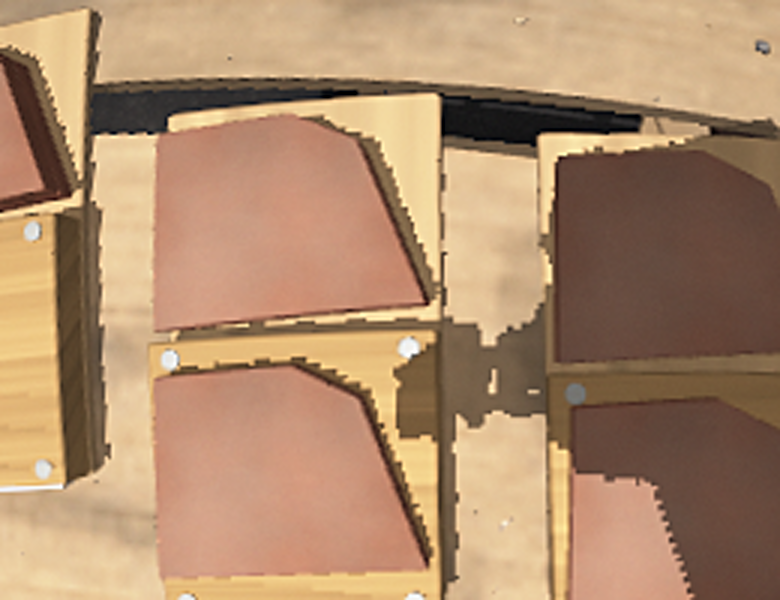

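```bash
python3 - <<'E'
from chk import *
d=cam("wrist"); save(d,"w8.png",(230,100,480,270),3); F=lambda P:np.array(P)/3+[150,0]-.33
print("screws",inl("s2",onz(d,F([(169,360),(407,347),(414,600),(187,601)]),.035)),inl("s3",onz(d,F([(575,393)]),.035)))
print(inl("s2",onz(d,F([(157,378),(290,366),(430,567),(165,578)]),.048)))
print(inl("s3",onz(d,F([(571,405),(570,600)]),.048)))
print("mid tiles",inl("s2",onz(d,F([(157,137),(290,115),(360,138),(430,302),(155,330)]),.036)),inl("s3",onz(d,F([(555,157),(705,150),(553,362)]),.036)))
E
```

```text
screws [[ 47.   49.3]
 [ 48.1 -42.2]
 [-47.4 -43.1]
 [-48.   48.5]] [[48.6 48.8]]
[[ 40.8  49.4]
 [ 42.7  -1.6]
 [-31.1 -50.7]
 [-35.   51.8]]
[[ 45.2  51.2]
 [-26.1  52.6]]
mid tiles [[134.   53.1]
 [137.3   0.9]
 [126.6 -25.3]
 [ 64.5 -50.8]
 [ 58.9  54.3]] [[135.8  53.8]
 [139.2  -1. ]
 [ 60.1  56.6]]
```

View pics/w8.png

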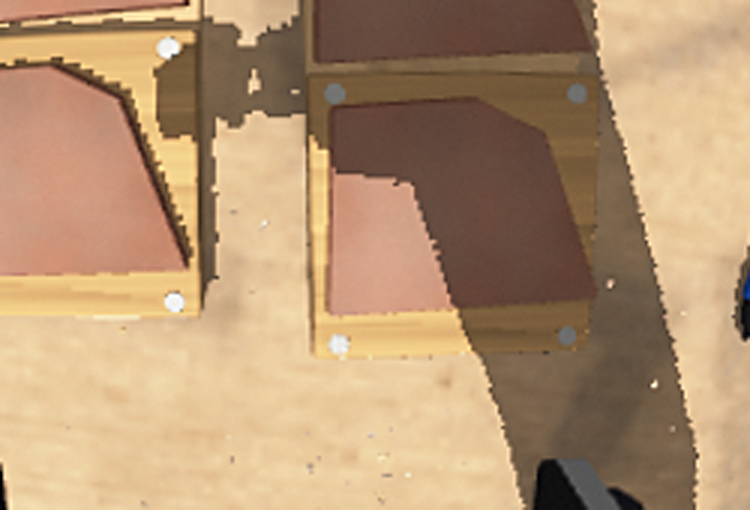

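```bash
python3 - <<'E'
from chk import *
d=cam("wrist"); F=lambda P:np.array(P)/3+[230,100]-.33
print("screws",inl("s3",onz(d,F([(335,93),(577,93),(566,335),(339,344)]),.035)))
print(inl("s3",onz(d,F([(331,107),(478,97),(545,130),(596,296),(328,314)]),.048)))
E
```

```text
screws [[ 48.6  48.6]
 [ 48.7 -43.5]
 [-47.2 -43.2]
 [-47.7  48.4]]
[[ 44.5  51. ]
 [ 47.6  -1.7]
 [ 35.8 -26.9]
 [-27.4 -50. ]
 [-31.4  53.2]]
```

```bash

python3 -m crank '[0,-6,48,-10,0,0,0, 0,-6,48,-10,0,0,0, 0,-6,48,-10,0,0,0, 0,-6,48,-10,0,0,0, 0,-6,48,-10,0,0,0]'
python3 -m crank '[0,-2,34,0,0,0,0, 0,0,0,0,0,0,0, 0,0,0,0,0,0,0, 0,0,0,0,0,0,0, 0,0,0,0,0,0,0]'
cat > mk.py <<'E'
from h import *
np.set_printoptions(precision=1,suppress=True)
HS={"blue":[((105,110,50),(125,255,255))],"red":[((172,140,70),(180,255,255)),((0,140,70),(4,255,255))],"orange":[((7,150,100),(17,255,255))]}
def mask(d,c):
    m=0
    for lo,hi in HS[c]: m=m|cv2.inRange(d["hsv"],np.array(lo),np.array(hi))
    return m
def comps(d,c,minA=15):
    n,l,s,ce=cv2.connectedComponentsWithStats(mask(d,c)); return [(ce[i],s[i][4],np.argwhere(l==i)[:,::-1]) for i in range(1,n) if s[i][4]>=minA]
def report(d,cols=("orange","blue","red"),z=.009,lim=(.3,.8,-.6,.05)):
    for c in cols:
        for ce,a,p in comps(d,c):
            w=onz(d,ce,z)[0]
            if not(lim[0]<w[0]<lim[1] and lim[2]<w[1]<lim[3]): continue
            P=onz(d,p,z)[:,:2]*1000; m=P.mean(0); u,s,v=np.linalg.svd(P-m); k=(P-m)@v[0]; ax=v[0]*np.sign(v[0][0])
            print(c,a,"px",ce,"ctr",m,"axis deg",np.degrees(np.arctan2(ax[1],ax[0])).round(2),"len",np.ptp(k))
E
python3 - <<'E'
from mk import *
to([.42,-.19,.28],.114)
d=cam("wrist"); report(d)
E
```

```text
clock: 21.35
eef_pos: [0.4169, -0.1591, 0.2827]
tcp_rot: [3.141, -0.001, 0.116]
force: [1.2, 0.5, 0.5]
finger_gap: 0.0853
grip_force: 0.0
clock: 21.85
eef_pos: [0.4194, -0.1895, 0.2819]
tcp_rot: [-3.141, 0.0, 0.119]
force: [-0.7, 0.5, 0.1]
finger_gap: 0.0856
grip_force: 0.0
shift [0.6 0.6 1.9] turn [-0.   0.   0.3] at [ 0.4 -0.2  0.3] F [-0.7  0.5  0.1] t 21.85
orange 61 px [302.7  60.3] ctr [ 559.8 -151.6] axis deg -4.82 len 11.697880016993885
orange 57 px [365.4  63.9] ctr [ 565.7 -234.4] axis deg -1.97 len 11.493960399845424
blue 43 px [301.4  67.1] ctr [ 550.3 -151. ] axis deg 85.69 len 14.815341013009037
blue 324 px [297.   86.4] ctr [ 523.6 -148.2] axis deg -5.89 len 38.65831573883584
blue 136 px [502.7 105.8] ctr [ 550.1 -450.5] axis deg -78.56 len 43.864173610760375
blue 407 px [283.9 149.9] ctr [ 436.4 -140. ] axis deg -5.47 len 49.830429244521405
blue 133 px [488.4 188.9] ctr [ 420.4 -452.4] axis deg 74.26 len 46.39278356322738
red 134 px [447.6  73. ] ctr [ 576.3 -351.7] axis deg -65.38 len 33.75156538589177
red 42 px [364.7  70.5] ctr [ 556.5 -234.5] axis deg 88.39 len 15.32638759140336
red 326 px [361.5  89.9] ctr [ 529.6 -233.5] axis deg -1.32 len 38.35305658543116
red 387 px [351.7 153.6] ctr [ 442.1 -231.8] axis deg -0.68 len 48.69708337345929
red 120 px [436.  163.2] ctr [ 445.9 -354.5] axis deg 76.26 len 32.174392597775764
red 243 px [398.5 236.1] ctr [ 329.4 -319.7] axis deg -27.83 len 147.0112970635991
red 53 px [370.2 214.6] ctr [ 358.8 -270.8] axis deg -47.55 len 17.209496727240843
```

```bash
python3 -c "
from h import *
to([.4825,-.1443,.15],-.094)"
```

```text
shift [ 68.1 -37.6 132. ] turn [0.000e+00 1.000e-02 1.218e+01] at [ 0.4194 -0.1897  0.282 ] F [ 0.1 -0.8  0.8] t 21.9
```

```bash

python3 -m crank '[110,23,-12.5,30,0,0,0, 110,23,-12.5,30,0,0,0, 110,22,-12.5,30,0,0,0, 110,0,0,30,0,0,6, 110,0,0,12,0,0,6.2]'
python3 -m crank '[110,0,0,0,0,0,0, 110,0,0,0,0,0,0, 110,0,0,0,0,0,0, 110,0,0,0,0,0,0, 110,0,0,0,0,0,0]'
python3 - <<'E'
from mk import *
to([.4825,-.1443,.15],-.094)
d=cam("wrist"); report(d)
E
```

```text
clock: 22.4
eef_pos: [0.4812, -0.1435, 0.1472]
tcp_rot: [-3.14, 0.004, -0.098]
force: [-1.3, 0.3, -0.1]
finger_gap: 0.0487
grip_force: 0.0
clock: 22.9
eef_pos: [0.4829, -0.1464, 0.1509]
tcp_rot: [3.141, -0.002, -0.097]
force: [0.1, 0.1, 0.1]
finger_gap: 0.0485
grip_force: 0.0
shift [-0.6 -2.   0.9] turn [ 0.  -0.1 -0.2] at [ 0.5 -0.1  0.2] F [0.1 0.1 0.1] t 22.9
orange 125 px [404.3  97.2] ctr [ 564.9 -234.3] axis deg -1.55 len 13.230647892101477
orange 153 px [316.  109.5] ctr [ 559.1 -151.6] axis deg -3.68 len 12.288640321355803
blue 295 px [581.2 119.6] ctr [ 543.7 -469.3] axis deg 87.33 len 79.06003738526516
blue 102 px [316.  120.5] ctr [ 549.1 -150.6] axis deg 84.28 len 14.583034002835127
blue 713 px [316.  149.5] ctr [ 522.3 -148. ] axis deg -5.73 len 39.32301203181947
blue 274 px [572.4 225.7] ctr [ 407.4 -470.4] axis deg 64.6 len 89.10397320867187
blue 693 px [316.7 237.6] ctr [ 434.8 -139.9] axis deg -5.13 len 49.32732439365765
red 308 px [516.2  92. ] ctr [ 570.8 -362.2] axis deg -85.61 len 52.18029247858621
red 97 px [404.7 107.3] ctr [ 555.3 -234. ] axis deg 89.53 len 14.900955160931817
red 645 px [406.  135.3] ctr [ 528.8 -233.6] axis deg -0.84 len 38.59315672386582
red 657 px [406.9 223.2] ctr [ 440.7 -232. ] axis deg -0.67 len 49.16838465335696
red 309 px [515.6 215.3] ctr [ 434.2 -366.1] axis deg 59.78 len 63.96624344943027
red 195 px [488.1 273.3] ctr [ 364.4 -336.4] axis deg -28.27 len 62.80321663626805
```

```bash

python3 -m crank '[110,-1.8,-2,40,0,0,-0.2, 110,0,0,40,0,0,0, 110,0,0,35,0,0,0, 110,0,0,20,0,0,0, 110,0,0,9,0,0,0]'
python3 -m crank '[110,0,0,3,0,0,0, 110,0,0,0,0,0,0, 200,0,0,0,0,0,0, 200,0,0,0,0,0,0, 200,0,0,0,0,0,0]' 80
python3 -c "
from h import *
to([.4808,-.1442,.003],-.094);print(r.observe()['grip_force'])"
```

```text
clock: 23.45
eef_pos: [0.4795, -0.1435, 0.0042]
tcp_rot: [-3.141, 0.003, -0.093]
force: [-0.0, -0.0, -0.3]
finger_gap: 0.0489
grip_force: 0.0
clock: 23.95
eef_pos: [0.4816, -0.1441, 0.0039]
tcp_rot: [3.141, -0.002, -0.094]
force: [-0.1, -0.4, 0.6]
finger_gap: 0.0181
grip_force: 0.0
shift [-0.8  0.2  0.9] turn [ 0.02 -0.1   0.02] at [ 0.4816 -0.1441  0.0039] F [-0.1 -0.4  0.6] t 23.95
0.006434179813368246
```

```bash

python3 -m crank '[255,0,0,0,0,0,0, 255,0,0,0,0,0,0, 255,0,0,-10,0,0,0, 255,0,0,-30,0,0,0, 255,0,0,-30,0,0,0]' 80
python3 - <<'E'
from mk import *
to([.57,-.245,.06],.054); print(r.observe()["grip_force"],r.observe()["finger_gap"])
d=cam("wrist"); report(d,("orange","blue"),z=.08)
# stop face: steel region bottom edge along columns
g=d["bgr"].astype(int); save(d,"w9.png")
E
```

```text
clock: 24.45
eef_pos: [0.4801, -0.1435, 0.0738]
tcp_rot: [-3.141, 0.002, -0.093]
force: [0.0, -0.7, 0.5]
finger_gap: 0.0159
grip_force: 78.4
shift [99.  92.7 13.6] turn [-0.   0.1 -8.4] at [ 0.5 -0.1  0.1] F [ 0.  -0.7  0.5] t 24.45
78.41177344322205 0.0158894465573153
orange 243 px [437.7  88.5] ctr [ 561.3 -205.9] axis deg -10.01 len 8.834096577778531
orange 664 px [319.3 103.2] ctr [ 557.4 -151.5] axis deg -9.01 len 12.93605867509845
blue 492 px [319.5 125.4] ctr [ 547.6 -150.7] axis deg 84.61 len 15.369145334629689
blue 236 px [626.2 123.3] ctr [ 547.7 -353.7] axis deg 88.14 len 36.61322581608166
blue 2889 px [319.6 183.5] ctr [ 521.3 -148.2] axis deg -5.01 len 40.590582743907234
blue 336 px [623.3 252.6] ctr [ 449.6 -378.5] axis deg 66.24 len 88.05344780417772
blue 973 px [319.6 324.9] ctr [ 441.3 -140.7] axis deg -5.87 len 26.955793255441577
```

```bash

python3 -m crank '[255,0,0,0,0,0,-4.2, 255,0,0,0,0,0,-4.2, 255,20,35,0,0,0,0, 255,30,36,0,0,0,0, 255,39,35,0,0,0,0]'
python3 -m crank '[255,0,0,15,0,0,0, 255,0,0,15,0,0,0, 255,0,0,10,0,0,0, 255,0,0,4,0,0,0, 255,0,0,0,0,0,0]'
python3 - <<'E'
from mk import *
to([.599,-.245,.030],.054); print(r.observe()["grip_force"],r.observe()["finger_gap"])
d=cam("wrist"); report(d,("orange","blue"),z=.035); save(d,"w10.png",(120,0,520,300),2)
E
```

```text
clock: 25.0
eef_pos: [0.5732, -0.2458, 0.0737]
tcp_rot: [3.141, 0.001, 0.052]
force: [1.4, -0.1, -0.7]
finger_gap: 0.0159
grip_force: 78.4
clock: 25.5
eef_pos: [0.5722, -0.2422, 0.0282]
tcp_rot: [-3.14, 0.002, 0.054]
force: [0.3, 0.4, 0.1]
finger_gap: 0.0161
grip_force: 78.4
shift [26.6  4.3 -1.9] turn [-0.1  0.1  0. ] at [ 0.6 -0.2  0. ] F [0.3 0.4 0.1] t 25.5
78.38695049285889 0.016052352178189983
orange 1292 px [243.3   5.5] ctr [ 694.9 -202.1] axis deg -89.82 len 54.57863993365973
orange 1909 px [439.2   7.5] ctr [ 701.7 -292. ] axis deg -81.74 len 71.20343379181678
orange 662 px [319.2 103.1] ctr [ 649.7 -238.8] axis deg 0.86 len 12.663156173193872
blue 493 px [319.5 125.4] ctr [ 640.  -239.4] axis deg -87.08 len 15.293610967134267
blue 2899 px [319.4 183.6] ctr [ 613.6 -240.8] axis deg 3.32 len 40.383315471366544
blue 856 px [584.8 303.1] ctr [ 534.5 -449.7] axis deg 61.85 len 123.38962680911033
blue 996 px [319.4 324.9] ctr [ 533.8 -245.1] axis deg 4.08 len 27.576895449325164
```

View pics/w10.png

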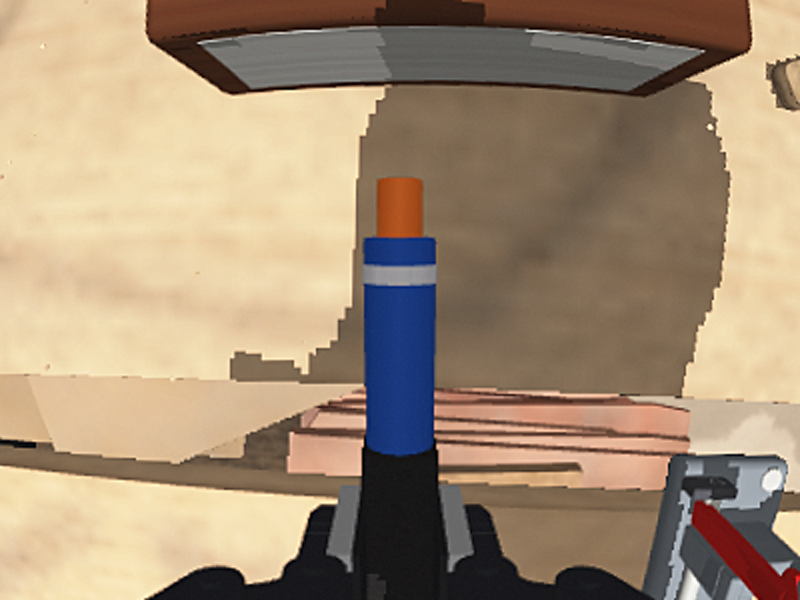

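```bash

python3 -m crank '[255,8,1,-2,0,0,0, 255,8,0,0,0,0,0, 255,5,0,0,0,0,0, 255,0,0,0,0,0,0, 255,0,0,0,0,0,0]' 110
python3 -m crank '[255,2,0,0,0,0,0, 255,1,0,0,0,0,0, 255,1,0,0,0,0,0, 255,1,0,0,0,0,0, 255,0,0,0,0,0,0]'
python3 -m crank '[255,1,0,0,0,0,0, 255,1,0,0,0,0,0, 255,0,0,0,0,0,0, 255,0,0,0,0,0,0, 255,0,0,0,0,0,0]'
python3 -c "
from mk import *
d=cam('wrist'); report(d,('orange','blue'),z=.035)"
```

```text
clock: 26.05
eef_pos: [0.5946, -0.2432, 0.031]
tcp_rot: [-3.142, 0.0, 0.053]
force: [0.1, -0.4, 0.4]
finger_gap: 0.0148
grip_force: 111.9
clock: 26.55
eef_pos: [0.5996, -0.2431, 0.031]
tcp_rot: [-3.142, -0.0, 0.053]
force: [0.7, 0.8, -0.6]
finger_gap: 0.0147
grip_force: 111.9
clock: 27.05
eef_pos: [0.601, -0.243, 0.0309]
tcp_rot: [-3.142, 0.001, 0.053]
force: [-2.5, -0.2, 0.6]
finger_gap: 0.0151
grip_force: 112.0
orange 8719 px [240.5  41.6] ctr [ 707.  -202.4] axis deg -67.54 len 68.348778767937
orange 3193 px [425.8  12.9] ctr [ 727.5 -287.4] axis deg -85.9 len 78.69148185578184
orange 617 px [319.3 104. ] ctr [ 678.3 -239.8] axis deg 0.27 len 12.435012090087316
blue 495 px [319.5 125.4] ctr [ 668.7 -240.4] axis deg -87.17 len 15.60752299568107
blue 2901 px [319.4 183.7] ctr [ 641.8 -241.8] axis deg 3.1 len 41.16953913818496
blue 985 px [319.6 324.8] ctr [ 560.6 -246.1] axis deg 5.23 len 27.54443641455613
blue 770 px [566.6 333.3] ctr [ 531.7 -449. ] axis deg 55.5 len 128.92204675125754
```

```bash

python3 -m crank '[255,1.5,0,0,0,0,0, 255,1.5,0,0,0,0,0, 255,1.5,0,0,0,0,0, 255,1,0,0,0,0,0, 255,0,0,0,0,0,0]'
python3 -m crank '[255,1,0,0,0,0,0, 255,0.5,0,0,0,0,0, 255,0.5,0,0,0,0,0, 255,0,0,0,0,0,0, 255,0,0,0,0,0,0]'
python3 -c "
from mk import *
d=cam('wrist'); report(d,('orange','blue'),z=.035)"
```

```text
clock: 27.6
eef_pos: [0.6065, -0.2427, 0.0308]
tcp_rot: [-3.141, 0.001, 0.053]
force: [-4.4, -0.0, 1.1]
finger_gap: 0.0151
grip_force: 112.1
clock: 28.1
eef_pos: [0.6076, -0.2427, 0.0306]
tcp_rot: [-3.141, 0.003, 0.053]
force: [-6.5, -0.2, 1.0]
finger_gap: 0.0153
grip_force: 112.3
orange 10074 px [237.9  48.9] ctr [ 709.9 -201.2] axis deg -37.62 len 73.31569708061969
orange 3043 px [430.6  12.2] ctr [ 734.5 -289.2] axis deg -84.55 len 82.04726105451876
orange 278 px [319.1 111.5] ctr [ 681.4 -239.6] axis deg -87.13 len 10.165399193288462
blue 497 px [319.5 125.5] ctr [ 675.2 -240.1] axis deg -87.16 len 15.566419027215055
blue 2906 px [319.4 183.8] ctr [ 648.3 -241.4] axis deg 3.14 len 41.10424850374479
blue 985 px [319.6 324.8] ctr [ 567.2 -245.7] axis deg 4.41 len 28.162376346887662
blue 754 px [563.7 340.3] ctr [ 530.6 -449.5] axis deg 54.05 len 132.7615964466529
```

Force is rising past the spring's 5 N; two more mm to be sure.

```bash

python3 -m crank '[255,1,0,0,0,0,0, 255,1,0,0,0,0,0, 255,0,0,0,0,0,0, 255,0,0,0,0,0,0, 255,0,0,0,0,0,0]'
python3 -c "
from mk import *
d=cam('wrist'); report(d,('orange','blue'),z=.035)"
python3 -m crank '[255,-5,0,0,0,0,0, 255,-15,0,0,0,0,0, 255,-20,0,0,0,0,0, 255,0,0,-30,0,0,0, 255,0,0,-40,0,0,0]'
python3 -c "
from mk import *
d=cam('wrist'); report(d,('orange','blue'),z=.11);to([.5,-.4,.1],0)"
```

```text
clock: 28.65
eef_pos: [0.6076, -0.2428, 0.0303]
tcp_rot: [-3.141, 0.006, 0.053]
force: [-11.1, 0.2, 4.7]
finger_gap: 0.0147
grip_force: 112.7
orange 10107 px [237.   49.1] ctr [ 709.8 -201. ] axis deg -37.29 len 72.95462714440617
orange 2662 px [434.1  11.1] ctr [ 735.2 -290.7] axis deg -84.54 len 68.36230128910178
orange 286 px [319.  111.8] ctr [ 681.4 -239.6] axis deg -87.58 len 9.7049608989516
blue 489 px [319.5 125.6] ctr [ 675.2 -240.1] axis deg -86.82 len 15.500154818072746
blue 2920 px [319.3 184.2] ctr [ 648.3 -241.5] axis deg 3.15 len 41.002061880805044
blue 998 px [319.8 324.5] ctr [ 567.7 -245.8] axis deg 3.31 len 27.273864349530104
blue 753 px [563.7 340.5] ctr [ 530.5 -449.6] axis deg 53.91 len 132.39378151108184
clock: 29.2
eef_pos: [0.5704, -0.2439, 0.1001]
tcp_rot: [-3.14, 0.001, 0.053]
force: [0.7, -0.3, 0.3]
finger_gap: 0.015
grip_force: 112.1
orange 6799 px [325.3  19.4] ctr [ 686.2 -241.4] axis deg -83.15 len 86.34872362076106
orange 653 px [319.8 103. ] ctr [ 647.9 -240.9] axis deg 0.66 len 12.410596031386252
orange 54 px [300.7 212.4] ctr [ 598.8 -234.8] axis deg -1.66 len 8.175674335623096
blue 480 px [320.  125.4] ctr [ 638.3 -241.5] axis deg -86.98 len 14.529951157776896
blue 2892 px [319.5 183.3] ctr [ 612.6 -242.7] axis deg 3.33 len 39.48675978744953
blue 504 px [532.1 257.1] ctr [ 577.2 -368.5] axis deg 62.09 len 47.43311387676207
blue 979 px [319.5 324.8] ctr [ 534.6 -246.7] axis deg 4.78 len 25.65682946873842
shift [-84.5 150.3   8.5] turn [ 0.2 -0.6  3.1] at [ 0.6 -0.2  0.1] F [1.2 0.3 4.1] t 29.25
```

```bash
python3 -c "
from h import *
to([.411,-.385,.24],.0)"
python3 -m crank '[255,-20,30,-35,0,0,3, 255,-33,30,-35,0,0,0, 255,-33,30,-35,0,0,0, 255,-33,30,-35,0,0,0, 255,-33,24,0,0,0,0]'
python3 -m crank '[255,0,0,0,0,0,0, 255,0,0,0,0,0,0, 255,0,0,0,0,0,0, 255,0,0,0,0,0,0, 255,0,0,0,0,0,0]'
cat > clip.py <<'E'
from mk import *
def rect(d,x0,x1,y0,y1,z,s=.0005):
    X,Y=np.meshgrid(np.arange(x0,x1,s),np.arange(y0,y1,s),indexing="ij"); q=proj(d,np.c_[X.ravel(),Y.ravel(),np.full(X.size,z)]).astype(np.float32).reshape(X.shape+(2,))
    return cv2.remap(d["bgr"],q[...,0],q[...,1],cv2.INTER_LINEAR),X,Y
E
python3 - <<'E'
from clip import *
to([.411,-.385,.24],.0)
d=cam("wrist")
for nm,x0,x1,y0,y1 in (("B",.37,.60,-.51,-.41),("R",.39,.62,-.40,-.30)):
    im,X,Y=rect(d,x0,x1,y0,y1,.01); sat=cv2.cvtColor(im,cv2.COLOR_BGR2HSV)[...,1]
    print(nm)
    for x in np.arange(x0,x1,.01):
        row=sat[int((x-x0)/.0005)]
        print(round(x*1000),"".join("#" if v<45 else ("+" if v<80 else ".") for v in row[::4]))
E
```

```text
shift [-171.   131.1 -132.5] turn [ 0.2  -0.61  3.08] at [ 0.5762 -0.2453  0.1089] F [1.2 0.3 4.1] t 29.25
clock: 29.75
eef_pos: [0.4363, -0.3822, 0.2344]
tcp_rot: [3.133, -0.011, 0.002]
force: [0.8, -0.2, -1.4]
finger_gap: 0.0149
grip_force: 112.1
clock: 30.25
eef_pos: [0.4338, -0.3777, 0.2282]
tcp_rot: [-3.141, -0.001, 0.003]
force: [-0.2, -0.3, -0.5]
finger_gap: 0.015
grip_force: 112.1
shift [-22.8   7.2 -11.8] turn [-0.  -0.   0.2] at [ 0.4 -0.4  0.2] F [-0.2 -0.3 -0.5] t 30.25
B
370 ++++++++++++++++++++.++++++++++++++++++++++++++++++
380 ++++++++..++++++++...........++++++++++++++++++.+++
390 ++++++++++++++++..+++++++++++++++++++++++++++++++++
400 +++++++++++++++++++++++++++++++++++++++++++++++++++
410 ++++++++++++++++++++++++++++++++........+++++++++++
420 +++++++++++++++.######+#########++##.....+###.++++.
430 ++++++++++++++++########################+####++....
440 .+..++++++++........+..++####################+.....
450 ++++++++++++++++++++++..######################.....
460 ++++++++++++++++++++++.+######################.....
470 ++++++++++++++++++++++++######################.
[... 1266 characters left out ...]
#############++++++.........
500 ......................##############.+++++.........
510 ..................##################...+++.+++..++.
520 ..................##################.++++++++++++++
530 ..................##################.++++++.....+++
540 ............+.######################++++..++++++.+.
550 ...........+..+#####################++++++++....+++
560 .....++.+++++..######################..............
570 .....+#####....################....##..............
580 ++++++###+.....###############.....................
590 ++++++#+...........................................
600 ...................................................
610 ...+......+........................................
```

```bash
cat >> clip.py <<'E'
def base(d,x0,x1,y0,y1,xa,xb,th=45):
    im,X,Y=rect(d,x0,x1,y0,y1,.01); S=cv2.medianBlur(cv2.cvtColor(im,cv2.COLOR_BGR2HSV)[...,1],5)<th
    xs=[];lo=[];hi=[]
    for x in np.arange(xa,xb,.002):
        j=np.flatnonzero(S[int((x-x0)/.0005)]); xs.append(x);lo.append(y0+j[0]*.0005);hi.append(y0+j[-1]*.0005)
    for e in (lo,hi):
        p=np.polyfit(xs,e,1); res=np.abs(np.polyval(p,xs)-e); k=res<.0015; p=np.polyfit(np.array(xs)[k],np.array(e)[k],1); print("edge y at mid",np.polyval(p,(xa+xb)/2)*1000,"slope deg",np.degrees(np.arctan(p[0])),k.sum(),len(xs))
    ys=np.arange(y0,y1,.002)
    print("ends",[(int(y*1000),*( (x0+np.flatnonzero(S[:,int((y-y0)/.0005)])[[0,-1]]*.0005)*1000)) for y in ys if S[:,int((y-y0)/.0005)].sum()>200])
E
python3 - <<'E'
from clip import *
d=cam("wrist"); print(-d["R"].T@d["t"]*1000)
base(d,.37,.60,-.51,-.41,.452,.53)
report(d,("blue",),z=.073)
E
```

```text
[ 507.2 -378.6  371.3]
edge y at mid -463.04999999999995 slope deg 0.2069303865114508 40 40
edge y at mid -420.12499999999994 slope deg 0.7793035373057136 40 40
ends [(-461, np.float64(413.0), np.float64(558.9999999999999)), (-459, np.float64(412.5), np.float64(559.5)), (-457, np.float64(413.0), np.float64(560.0)), (-455, np.float64(413.0), np.float64(560.0)), (-453, np.float64(413.0), np.float64(560.0)), (-451, np.float64(413.0), np.float64(560.0)), (-449, np.float64(413.0), np.float64(560.5)), (-447, np.float64(418.5), np.float64(560.5)), (-445, np.float64(420.5), np.float64(560.0)), (-443, np.float64(420.5), np.float64(559.5)), (-441, np.float64(420.0), np.float64(559.5)), (-439, np.float64(420.0), np.float64(546.5)), (-437, np.float64(422.5), np.float64(545.5)), (-435, np.float64(425.0), np.float64(544.5)), (-433, np.float64(425.5), np.float64(543.0)), (-431, np.float64(412.0), np.float64(560.0)), (-429, np.float64(412.0), np.float64(560.5)), (-427, np.float64(412.0), np.float64(571.0)), (-425, np.float64(412.0), np.float64(560.5)), (-423, np.float64(412.0), np.float64(560.5)), (-421, np.float64(413.5), np.float64(560.0))]
blue 162 px [370.  76.] ctr [ 543.3 -426.5] axis deg -66.0 len 18.39139524075118
blue 493 px [319.3 125.3] ctr [ 494.6 -378.4] axis deg 89.27 len 34.527401701727996
blue 2897 px [319.4 183.4] ctr [ 436.9 -378.6] axis deg 0.21 len 87.23565157696049
blue 151 px [367.7 189. ] ctr [ 431.8 -427. ] axis deg 38.19 len 20.39568805621976
```

```bash

python3 -m crank '[255,26,32,0,0,0,-0.3, 255,26,32,0,0,0,0, 255,0,0,35,0,0,0, 255,0,0,35,0,0,0, 255,0,0,20,0,0,0]'
python3 -m crank '[255,0,0,0,0,0,0, 255,0,0,0,0,0,0, 255,0,0,0,0,0,0, 255,0,0,0,0,0,0, 255,0,0,0,0,0,0]'
python3 - <<'E'
from clip import *
to([.486,-.442,.12],.009); print(r.observe()["finger_gap"])
d=cam("wrist"); print(-d["R"].T@d["t"]*1000)
report(d,("orange","blue"),z=.143)
for nm,x0,x1,y0,y1 in (("B",.40,.58,-.51,-.38),):
    im,X,Y=rect(d,x0,x1,y0,y1,.01); sat=cv2.cvtColor(im,cv2.COLOR_BGR2HSV)[...,1]
    for x in np.arange(x0,x1,.01): print(round(x*1000),"".join("#" if v<45 else ("+" if v<80 else ".") for v in sat[int((x-x0)/.0005)][::3]))
E
```

```text
clock: 30.85
eef_pos: [0.4838, -0.4415, 0.1349]
tcp_rot: [-3.139, 0.003, 0.007]
force: [-0.8, -0.3, -0.8]
finger_gap: 0.0147
grip_force: 112.1
clock: 31.35
eef_pos: [0.4854, -0.4433, 0.14]
tcp_rot: [3.14, -0.002, 0.006]
force: [-1.6, -0.5, -1.5]
finger_gap: 0.0149
grip_force: 112.1
shift [ 0.6 -1.3 20. ] turn [ 0.1 -0.1 -0.2] at [ 0.5 -0.4  0.1] F [-1.6 -0.5 -1.5] t 31.35
0.014930009962886343
[ 558.8 -443.5  283.2]
orange 19 px [59.9  1.3] ctr [ 641.9 -288. ] axis deg 84.57 len 6.864447473752727
orange 649 px [319.3 103. ] ctr [ 563.1 -443.7] axis deg 1.41 len 12.866941401403249
orange 124 px [111.9 135.5] ctr [ 553.4 -334.2] axis deg -41.3 len 9.081069387047197
blue 661 px [313.2 126.7] ctr [ 552.4 -441. ] axis deg -81.29 len 22.950282570991355
blue 2931 px [319.4 183.4] ctr [ 526.  -443.9] axis deg 0.23 len 41.47833561422772
blue 982 px [319.4 324.3] ctr [ 444.4 -444.3] axis deg 0.9 len 27.399532717619344
400 ++++++++++..###############################################################+...........
410 ++++++++++++..################+###########################################++.......
[... 776 characters left out ...]
##+.....................#####+............++++++++++++++
510 +++++++........................##+.....................#####+.........+++++++++++++++++
520 ..............................###+.....................#####+........+++++.++++++++++++
530 .............................+####.....................#####+..........++++++++++++++++
540 .......###+....................+#######################...................+++++++++++++
550 ...............................+##......................+###+++++++++++..++++++++++++++
560 ................................######.............#########.++++++++++++++++++++++++++
570 ......................+++++++.........................+########+.......................
```

```bash

python3 -m crank '[255,0.6,-1.6,20,0,0,-0.2, 255,0,0,15,0,0,0, 255,0,0,10,0,0,0, 255,0,0,0,0,0,0, 255,0,0,0,0,0,0]'
python3 -m crank '[255,0,0,5,0,0,0, 255,0,0,5,0,0,0, 255,0,0,4,0,0,0, 255,0,0,2,0,0,0, 255,0,0,0,0,0,0]'
python3 -c "
from h import *
to([.486,-.442,.04],.009)"
```

```text
clock: 31.9
eef_pos: [0.4853, -0.4411, 0.0933]
tcp_rot: [-3.141, 0.0, 0.009]
force: [0.3, 0.1, -0.2]
finger_gap: 0.0152
grip_force: 112.1
clock: 32.4
eef_pos: [0.485, -0.4409, 0.077]
tcp_rot: [-3.141, 0.001, 0.01]
force: [1.4, -0.0, -0.0]
finger_gap: 0.0148
grip_force: 112.1
shift [ 1.   1.1 37. ] turn [-0.03  0.03  0.03] at [ 0.485  -0.4409  0.077 ] F [ 1.4 -0.  -0. ] t 32.4
```

```bash

python3 -m crank '[255,0.8,0.6,2,0,0,0, 255,0,0,2,0,0,0, 255,0,0,2,0,0,0, 255,0,0,2,0,0,0, 255,0,0,0,0,0,0]' 120
python3 -m crank '[255,0,0,2,0,0,0, 255,0,0,2,0,0,0, 255,0,0,2,0,0,0, 255,0,0,2,0,0,0, 255,0,0,0,0,0,0]'
python3 -m crank '[255,0,0,2,0,0,0, 255,0,0,2,0,0,0, 255,0,0,2,0,0,0, 255,0,0,2,0,0,0, 255,0,0,0,0,0,0]'
python3 -c "
from h import *
to([.486,-.442,.04],.009)"
```

```text
clock: 32.9
eef_pos: [0.4859, -0.4415, 0.069]
tcp_rot: [-3.141, 0.0, 0.009]
force: [0.7, 0.3, -1.4]
finger_gap: 0.0145
grip_force: 119.4
clock: 33.4
eef_pos: [0.4859, -0.4415, 0.061]
tcp_rot: [-3.141, 0.0, 0.01]
force: [-0.3, -0.6, -1.0]
finger_gap: 0.0146
grip_force: 119.4
clock: 33.9
eef_pos: [0.4867, -0.4427, 0.0542]
tcp_rot: [3.14, -0.002, 0.009]
force: [0.7, -1.3, 3.4]
finger_gap: 0.015
grip_force: 120.1
shift [-0.8 -0.7 14.2] turn [ 0.1  -0.09 -0.  ] at [ 0.4867 -0.4427  0.0542] F [ 0.7 -1.3  3.4] t 33.9
```

Contact with the jaw starts at about z = 0.055; press on.

```bash

python3 -m crank '[255,0,0,2,0,0,0, 255,0,0,1,0,0,0, 255,0,0,1,0,0,0, 255,0,0,1,0,0,0, 255,0,0,0,0,0,0]'
python3 -m crank '[255,0,0,2,0,0,0, 255,0,0,1,0,0,0, 255,0,0,1,0,0,0, 255,0,0,1,0,0,0, 255,0,0,0,0,0,0]'
python3 -m crank '[255,0,0,1,0,0,0, 255,0,0,1,0,0,0, 255,0,0,1,0,0,0, 255,0,0,1,0,0,0, 255,0,0,0,0,0,0]'
python3 -c "
from h import *
to([.486,-.442,.04],.009)"
```

```text
clock: 34.4
eef_pos: [0.4857, -0.4416, 0.0478]
tcp_rot: [-3.141, 0.001, 0.01]
force: [0.9, -2.3, -1.0]
finger_gap: 0.0146
grip_force: 119.5
clock: 34.9
eef_pos: [0.4861, -0.4408, 0.043]
tcp_rot: [-3.14, 0.001, 0.01]
force: [0.6, -0.3, -0.7]
finger_gap: 0.0146
grip_force: 127.8
clock: 35.4
eef_pos: [0.4862, -0.4417, 0.0403]
tcp_rot: [3.141, 0.0, 0.009]
force: [-2.8, 2.6, 6.8]
finger_gap: 0.0145
grip_force: 128.0
shift [-0.2  0.3  0.3] turn [0.01 0.01 0.03] at [ 0.4862 -0.4417  0.0403] F [-2.8  2.6  6.8] t 35.4
```

```bash

python3 -m crank '[255,0,0,1,0,0,0, 255,0,0,1,0,0,0, 255,0,0,0,0,0,0, 255,0,0,0,0,0,0, 255,0,0,0,0,0,0]'
python3 -c "
from h import *
to([.486,-.442,.04],.009)"
```

```text
clock: 35.9
eef_pos: [0.4862, -0.4417, 0.0402]
tcp_rot: [3.141, 0.0, 0.009]
force: [-6.6, 5.1, 17.8]
finger_gap: 0.0142
grip_force: 129.7
shift [-0.2  0.3  0.2] turn [0.05 0.02 0.03] at [ 0.4862 -0.4417  0.0402] F [-6.6  5.1 17.8] t 35.9
```

```bash

python3 -m crank '[255,0,0,-2,0,0,0, 150,0,0,0,0,0,0, 150,0,0,0,0,0,0, 150,0,0,0,0,0,0, 150,0,0,0,0,0,0]'
python3 -m crank '[150,0,0,-20,0,0,0, 150,0,0,-30,0,0,0, 150,0,0,-40,0,0,0, 150,0,0,-40,0,0,0, 150,0,0,0,0,0,0]'
python3 -m crank '[150,-30,-30,0,0,0,0, 150,-30,-30,-10,0,0,0, 150,0,0,0,0,0,0, 150,0,0,0,0,0,0, 150,0,0,0,0,0,0]'
python3 - <<'E'
from clip import *
to([.486,-.442,.04],.009)
d=cam("wrist"); report(d,("orange","blue","red"),z=.045); base(d,.37,.60,-.51,-.41,.452,.53)
report(d,("red","orange"),z=.009)
t=cam("top"); report(t,("orange","blue"),z=.045)
E
```

```text
clock: 36.4
eef_pos: [0.486, -0.4416, 0.039]
tcp_rot: [-3.141, 0.0, 0.009]
force: [0.1, -0.2, -0.1]
finger_gap: 0.0353
grip_force: 0.0
clock: 36.9
eef_pos: [0.4898, -0.4441, 0.1761]
tcp_rot: [3.134, -0.008, 0.009]
force: [1.3, -0.2, -0.0]
finger_gap: 0.0353
grip_force: 0.0
clock: 37.4
eef_pos: [0.4263, -0.3833, 0.1796]
tcp_rot: [3.141, -0.001, 0.009]
force: [-0.1, -0.2, 1.2]
finger_gap: 0.0353
grip_force: 0.0
shift [ 59.   59.  139.8] turn [ 0.1 -0.1 -0. ] at [ 0.4 -0.4  0.2] F [-0.1 -0.2  1.2] t 37.4
orange 119 px [385.8  44.1] ctr [ 564.9 -442.5] axis deg -4.98 len 12.693205959510706
orange 106 px [175.7  73.3] ctr [ 543.  -247.7] axis deg -24.19 len 12.158066983927753
blue 1022 px [383.   76.2] ctr [ 534.7 -440.2] axis deg 11.26 len 48.92095573052546
blue 1044 px [380.6 180.9] ctr [ 438.  -441.2] axis deg -8.65 len 52.31230904904549
red 252 px [264.9  34.2] ctr [ 572.8 -334.6] axis deg 50.95 len 24.6805839061192
red 73 px [172.7  81.8] ctr [ 535.1 -244.4] axis deg 69.92 len 15.688803123368888
red 482 px [165.6 105.2] ctr [ 513.  -236.1] axis deg -22.44 len 35.5944377960883
red 497
[... 1033 characters left out ...]
is deg 50.95 len 27.8782560311884
red 73 px [172.7  81.8] ctr [ 539.6 -226.4] axis deg 69.92 len 17.721479846663726
red 482 px [165.6 105.2] ctr [ 514.7 -217. ] axis deg -22.44 len 40.20613345049459
red 497 px [147.3 179.2] ctr [ 432.4 -185.3] axis deg -22.04 len 51.60431308417293
red 231 px [268.3 169.7] ctr [ 441.1 -331.1] axis deg -58.8 len 25.435321353332
red 150 px [283.9 229.9] ctr [ 374.3 -345.8] axis deg -28.36 len 37.60267003803463
red 104 px [192.3 246.7] ctr [ 350.2 -234.6] axis deg -56.56 len 21.682884932554334
orange 119 px [385.8  44.1] ctr [ 573.4 -450.2] axis deg -4.98 len 14.33776635682078
orange 106 px [175.7  73.3] ctr [ 548.6 -230.1] axis deg -24.19 len 13.733293568400647
```

```bash

python3 -m crank '[110,10,-36,0,0,0,0, 110,10,-36,0,0,0,0, 110,10,-36,0,0,0,0, 110,10,-36,10,0,0,0, 110,10,-36,20,0,0,0]'
python3 -m crank '[110,0,0,0,0,0,7.2, 110,0,0,0,0,0,7.2, 110,0,0,0,0,0,7.2, 110,0,0,0,0,0,0, 110,0,0,0,0,0,0]'
python3 -m crank '[110,0,0,0,0,0,0, 110,0,0,0,0,0,0, 110,0,0,0,0,0,0, 110,0,0,0,0,0,0, 110,0,0,0,0,0,0]'
python3 - <<'E'
from clip import *
d=cam("wrist"); report(d,("orange","red"),z=.009)
to([.4753,-.2019,.15],-.368)
E
```

```text
clock: 38.0
eef_pos: [0.4764, -0.2013, 0.1504]
tcp_rot: [3.14, -0.004, 0.009]
force: [0.2, -0.2, -0.2]
finger_gap: 0.0485
grip_force: 0.0
clock: 38.5
eef_pos: [0.4744, -0.2019, 0.1493]
tcp_rot: [-3.141, -0.0, -0.364]
force: [-0.0, -0.3, -0.3]
finger_gap: 0.0487
grip_force: 0.0
clock: 39.0
eef_pos: [0.4738, -0.2019, 0.1495]
tcp_rot: [-3.142, -0.0, -0.367]
force: [0.3, -0.1, -0.6]
finger_gap: 0.0486
grip_force: 0.0
orange 124 px [526.4  25.4] ctr [ 567.3 -474.6] axis deg -11.48 len 16.486919481230217
orange 154 px [318.  105.5] ctr [ 548.7 -230.1] axis deg -21.07 len 11.927424097142648
red 321 px [430.9  41. ] ctr [ 573.1 -353.2] axis deg -76.65 len 34.98239723059461
red 117 px [318.1 116.1] ctr [ 539.7 -226.7] axis deg 70.01 len 14.572995549580972
red 702 px [318.1 145.3] ctr [ 514.6 -217. ] axis deg -20.7 len 38.147174705404794
red 324 px [474.1 173.4] ctr [ 435.2 -356.5] axis deg 51.03 len 44.1781505921945
red 722 px [318.6 234.9] ctr [ 432.  -185.5] axis deg -20.68 len 50.855507560025245
red 242 px [467.3 250.7] ctr [ 352.  -330.4] axis deg -27.25 len 89.17822667127813
red 19 px [479.2 219.9] ctr [ 383.2 -351.3] axis deg -32.14 len 13.638154836787251
red 48 px [419.9 280.3] ctr [ 339.7 -269.5] axis deg 26.72 len 16.787884157216784
shift [ 1.4 -0.5 -0.5] turn [ 0. -0.  0.] at [ 0.5 -0.2  0.1] F [ 0.3  0.2 -0.6] t 39.05
```

```bash

python3 -m crank '[110,1.4,-0.4,40,0,0,0, 110,0,0,40,0,0,0, 110,0,0,35,0,0,0, 110,0,0,20,0,0,0, 110,0,0,9,0,0,0]'
python3 -m crank '[110,0,0,2.5,0,0,0, 110,0,0,0,0,0,0, 200,0,0,0,0,0,0, 255,0,0,0,0,0,0, 255,0,0,0,0,0,0]' 110
python3 -m crank '[255,0,0,0,0,0,0, 255,0,0,-10,0,0,0, 255,0,0,-25,0,0,0, 255,0,0,-30,0,0,0, 255,0,0,0,0,0,0]'
python3 - <<'E'
from clip import *
d=cam("wrist"); report(d,("orange","red"),z=.075)
to([.572,-.2435,.075],.054)
E
```

```text
clock: 39.55
eef_pos: [0.4738, -0.2013, 0.0033]
tcp_rot: [-3.141, 0.004, -0.367]
force: [-0.6, -0.3, -0.0]
finger_gap: 0.0488
grip_force: 0.0
clock: 40.05
eef_pos: [0.4763, -0.2024, 0.0045]
tcp_rot: [3.141, -0.002, -0.368]
force: [-1.3, 1.3, 8.7]
finger_gap: 0.015
grip_force: 108.1
clock: 40.55
eef_pos: [0.4783, -0.2031, 0.0722]
tcp_rot: [3.141, -0.007, -0.368]
force: [1.1, -0.7, -0.8]
finger_gap: 0.0149
grip_force: 107.8
orange 197 px [581.9  14.3] ctr [ 561.  -405.5] axis deg -88.75 len 12.923688610254658
orange 687 px [319.6 104.5] ctr [ 550.3 -231.6] axis deg -24.24 len 13.731627699800928
orange 15 px [303. 210.] ctr [ 507.1 -206.3] axis deg -22.02 len 7.021303109155421
red 707 px [473.9  24.5] ctr [ 565.3 -318.6] axis deg -77.23 len 33.43572203688258
red 489 px [319.5 126.3] ctr [ 541.1 -227.9] axis deg 69.03 len 15.82054459117154
red 2884 px [319.6 184.2] ctr [ 515.8 -218.2] axis deg -20.79 len 41.14134254466776
red 673 px [523.8 204.7] ctr [ 465.  -321.5] axis deg 48.67 len 47.01963935169542
red 312 px [500.9 286. ] ctr [ 417.8 -299. ] axis deg -27.06 len 54.33036190792319
red 972 px [319.7 324.9] ctr [ 439.7 -188.9] axis deg -21.34 len 27.30431028104089
shift [103.1   3.7  -4. ] turn [  0.1  -0.3 -24.2] at [ 0.5 -0.2  0.1] F [ 0.3  0.1 -0.2] t 40.6
```

```bash

python3 -m crank '[255,0,0,0,0,0,-8, 255,0,0,0,0,0,-8, 255,0,0,0,0,0,-8.2, 255,0,0,0,0,0,0, 255,20,10,0,0,0,0]'
python3 -m crank '[255,36,18,0,0,0,0, 255,36,18,10,0,0,0, 255,0,0,15,0,0,0, 255,0,0,10,0,0,0, 255,0,0,8,0,0,0]'
python3 -c "
from h import *
to([.595,-.243,.031],.053)"
```

```text
clock: 41.1
eef_pos: [0.4925, -0.2098, 0.0668]
tcp_rot: [-3.14, 0.005, 0.051]
force: [0.6, 0.2, -0.1]
finger_gap: 0.015
grip_force: 107.7
clock: 41.6
eef_pos: [0.5674, -0.2418, 0.023]
tcp_rot: [-3.14, 0.004, 0.054]
force: [-0.7, -0.2, -0.3]
finger_gap: 0.0148
grip_force: 107.8
shift [27.4  2.7 -8.1] turn [-0.09  0.2   0.04] at [ 0.5674 -0.2418  0.023 ] F [-0.7 -0.2 -0.3] t 41.6
```

```bash

python3 -m crank '[255,5,2,-4,0,0,0, 255,8,0,0,0,0,0, 255,9,0,0,0,0,0, 255,0,0,0,0,0,0, 255,0,0,0,0,0,0]'
python3 -c "
from mk import *
to([.595,-.243,.031],.053);d=cam('wrist'); report(d,('orange','red'),z=.035)"
python3 -m crank '[255,2,0,0,0,0,0, 255,1.5,0,0,0,0,0, 255,1.5,0,0,0,0,0, 255,1,0,0,0,0,0, 255,0,0,0,0,0,0]' 120
```

```text
clock: 42.1
eef_pos: [0.5924, -0.2434, 0.0294]
tcp_rot: [3.141, -0.001, 0.055]
force: [-1.0, 0.6, -1.2]
finger_gap: 0.0152
grip_force: 107.8
shift [ 2.6 -0.3 -1.6] turn [ 0.  -0.1  0.1] at [ 0.6 -0.2  0. ] F [-1.   0.6 -1.2] t 42.1
orange 10559 px [304.1  24.7] ctr [ 708.3 -231.6] axis deg -80.46 len 145.8747371748123
orange 677 px [319.2 104.7] ctr [ 669.2 -240. ] axis deg 0.7 len 13.255316705551117
orange 231 px [591.2 301.9] ctr [ 555.  -459.1] axis deg 49.5 len 27.875062912614297
red 490 px [319.5 126.4] ctr [ 659.6 -240.6] axis deg -86.89 len 15.465015193110485
red 2898 px [319.4 184.5] ctr [ 633.  -242.1] axis deg 3.19 len 40.29804428668066
red 799 px [477.7 304.6] ctr [ 565.4 -341.4] axis deg 50.59 len 62.77364191811735
red 982 px [319.6 325. ] ctr [ 553.  -246.5] axis deg 3.78 len 27.03694908591992
clock: 42.65
eef_pos: [0.5979, -0.2432, 0.0289]
tcp_rot: [-3.142, -0.0, 0.055]
force: [-0.2, 0.7, -1.2]
finger_gap: 0.0144
grip_force: 121.4
```

```bash

python3 -m crank '[255,1.5,0,0,0,0,0, 255,1.5,0,0,0,0,0, 255,1.5,0,0,0,0,0, 255,1,0,0,0,0,0, 255,0,0,0,0,0,0]'
python3 -m crank '[255,1.5,0,0,0,0,0, 255,1.5,0,0,0,0,0, 255,1,0,0,0,0,0, 255,0,0,0,0,0,0, 255,0,0,0,0,0,0]'
python3 -m crank '[255,1,0,0,0,0,0, 255,0.5,0,0,0,0,0, 255,0,0,0,0,0,0, 255,0,0,0,0,0,0, 255,0,0,0,0,0,0]'
python3 -c "
from mk import *
d=cam('wrist'); report(d,('orange','red'),z=.035)"
```

```text
clock: 43.15
eef_pos: [0.6027, -0.2431, 0.0287]
tcp_rot: [-3.142, 0.001, 0.055]
force: [-2.7, -0.0, 0.5]
finger_gap: 0.0146
grip_force: 121.7
clock: 43.65
eef_pos: [0.6068, -0.2428, 0.0287]
tcp_rot: [-3.142, 0.001, 0.055]
force: [-5.9, 0.6, 0.2]
finger_gap: 0.0145
grip_force: 121.7
clock: 44.15
eef_pos: [0.608, -0.2428, 0.0287]
tcp_rot: [-3.142, 0.001, 0.055]
force: [-5.1, -0.4, 1.6]
finger_gap: 0.0145
grip_force: 121.7
orange 13690 px [283.6  39.9] ctr [ 715.9 -222.1] axis deg -73.7 len 151.33406578167205
orange 299 px [319.1 113. ] ctr [ 681.2 -239.6] axis deg -86.97 len 10.037346028302665
orange 215 px [584.2 319.9] ctr [ 553.6 -459.2] axis deg 44.63 len 28.162584980228974
red 492 px [319.5 126.4] ctr [ 675.3 -240.1] axis deg -86.92 len 15.365338027178879
red 2901 px [319.4 184.5] ctr [ 648.8 -241.4] axis deg 3.19 len 40.08013765290313
red 70 px [459.2 304.2] ctr [ 583.3 -326.2] axis deg 56.27 len 14.88620438630486
red 972 px [319.7 325. ] ctr [ 569.2 -245.9] axis deg 3.46 len 26.915381460488746
```

```bash

python3 -m crank '[255,1,0,0,0,0,0, 255,1,0,0,0,0,0, 255,1,0,0,0,0,0, 255,0,0,0,0,0,0, 255,0,0,0,0,0,0]'
python3 -m crank '[255,0.5,0,0,0,0,0, 255,0,0,0,0,0,0, 255,0,0,0,0,0,0, 255,0,0,0,0,0,0, 255,0,0,0,0,0,0]'
python3 -c "
from mk import *
d=cam('wrist'); report(d,('orange','red'),z=.035)"
```

```text
clock: 44.7
eef_pos: [0.6081, -0.2429, 0.0281]
tcp_rot: [-3.141, 0.007, 0.054]
force: [-12.4, -0.3, 5.5]
finger_gap: 0.0145
grip_force: 122.3
clock: 45.2
eef_pos: [0.6082, -0.2429, 0.0281]
tcp_rot: [-3.141, 0.008, 0.054]
force: [-13.1, 0.5, 5.2]
finger_gap: 0.0146
grip_force: 122.4
orange 10115 px [233.9  50.1] ctr [ 709.4 -200.2] axis deg -32.07 len 69.83039955300767
orange 2631 px [434.9  10.5] ctr [ 735.3 -290.2] axis deg -83.57 len 68.53347103542455
orange 298 px [319.  113.1] ctr [ 681.3 -239.6] axis deg -87.44 len 9.979771877649654
orange 211 px [584.3 319.9] ctr [ 553.9 -459. ] axis deg 46.83 len 26.778539554662032
red 498 px [319.3 126.5] ctr [ 675.5 -240.1] axis deg -87.15 len 15.684267350696102
red 2920 px [319.3 184.9] ctr [ 649.  -241.5] axis deg 3.2 len 40.39478141262292
red 64 px [459.4 304.5] ctr [ 583.6 -326.2] axis deg 55.15 len 14.325389543221025
red 970 px [319.8 325.1] ctr [ 569.6 -246. ] axis deg 3.54 len 27.01019700313739
```

```bash

python3 -m crank '[255,-8,0,0,0,0,0, 255,-20,0,0,0,0,0, 255,-20,0,-20,0,0,0, 255,-20,0,-40,0,0,0, 255,-20,10,-40,0,0,0]'
python3 -m crank '[255,-30,12,-40,0,0,3, 255,-35,12,-40,0,0,0, 255,-25,14,-20,0,0,0, 255,0,0,0,0,0,0, 255,0,0,0,0,0,0]'
python3 -m crank '[255,0,0,0,0,0,0, 255,0,0,0,0,0,0, 255,0,0,0,0,0,0, 255,0,0,0,0,0,0, 255,0,0,0,0,0,0]'
python3 - <<'E'
from clip import *
to([.51,-.354,.14],.0)
d=cam("wrist"); base(d,.40,.62,-.40,-.322,.475,.54); report(d,("orange","red"),z=.23)
im,X,Y=rect(d,.40,.62,-.42,-.29,.01); sat=cv2.cvtColor(im,cv2.COLOR_BGR2HSV)[...,1]
for x in np.arange(.4,.62,.01): print(round(x*1000),"".join("#" if v<45 else ("+" if v<80 else ".") for v in sat[int((x-.4)/.0005)][::3]))
E
```

```text
clock: 45.75
eef_pos: [0.5259, -0.2551, 0.1299]
tcp_rot: [-3.14, -0.003, 0.058]
force: [1.0, -0.8, -0.2]
finger_gap: 0.0147
grip_force: 121.6
clock: 46.25
eef_pos: [0.4407, -0.2966, 0.2258]
tcp_rot: [3.139, -0.004, 0.001]
force: [0.0, 0.2, -0.2]
finger_gap: 0.0147
grip_force: 121.6
clock: 46.75
eef_pos: [0.4396, -0.2953, 0.2241]
tcp_rot: [-3.141, 0.0, 0.003]
force: [-0.1, 0.9, -0.6]
finger_gap: 0.015
grip_force: 121.6
shift [70.3 59.  84. ] turn [-0.   0.   0.2] at [ 0.4 -0.3  0.2] F [-0.1  0.9 -0.6] t 46.75
edge y at mid -371.4616755793225 slope deg 0.9191047837142376 33 33
edge y at mid -328.5234932040998 slope deg 0.7803003564554868 33 33
ends [(-370, np.float64(436.5), np.float64(578.0000000000001)), (-368, np.float64(436.5), np.float64(583.0)), (-366, np.float64(436.5), np.float64(583.5)), (-364, np.float64(436.5), np.float64(584.0000000000001)), (-362, np.float64(436.5), np.float64(584.0000000000001)), (-360, np.float64(436.5), np.float64(584.0000000000001)), (-358, np.float64(436.00000000000006), np.float64(584.0000000000001)), (-356, np.float64(437.0), np.float64(584.00000000
[... 2967 characters left out ...]
..############################+...............+.........
550 ##...............................############################+.....................+.+.
560 ++.++++++++++++++++......++###################################+........................
570 ++++++++++++++++++++++++#+##########################......####+........................
580 ++++++++++++++++++++++++.........++##########...........+######........................
590 +++++++++++++++++++++++++........+++++..++++++++######+................................
600 .......................................................................................
610 ........++.+...........................................................................
```

```bash

python3 -m crank '[255,35,27.5,0,0,0,-0.7, 255,35,27.5,0,0,0,0, 255,0,0,35,0,0,0, 255,0,0,35,0,0,0, 255,0,0,15,0,0,0]'
python3 -m crank '[255,0,0,0,0,0,0, 255,0,0,0,0,0,0, 255,0,0,0,0,0,0, 255,0,0,0,0,0,0, 255,0,0,0,0,0,0]'
python3 - <<'E'
from clip import *
to([.5095,-.350,.092],.015); 
d=cam("wrist"); report(d,("orange",),z=.143); base(d,.43,.59,-.40,-.30,.475,.53)
E
```

```text
clock: 47.3
eef_pos: [0.5079, -0.3491, 0.1358]
tcp_rot: [-3.138, 0.004, 0.015]
force: [-0.8, 0.4, -0.8]
finger_gap: 0.0147
grip_force: 121.6
clock: 47.8
eef_pos: [0.5104, -0.3506, 0.141]
tcp_rot: [3.14, -0.002, 0.015]
force: [0.9, 0.5, -0.5]
finger_gap: 0.0146
grip_force: 121.6
shift [-1.  -0.7 48.9] turn [ 0.1 -0.1 -0. ] at [ 0.5 -0.4  0.1] F [ 0.9  0.5 -0.5] t 47.8
orange 657 px [319.5 104.5] ctr [ 587.5 -350.4] axis deg -0.03 len 13.36613942292458
orange 193 px [433.  143.3] ctr [ 571.8 -404.7] axis deg -7.44 len 8.439862768021628
edge y at mid -371.91714559386963 slope deg 1.3090763773296554 28 28
edge y at mid -329.418582375479 slope deg 1.1445089159983497 28 28
ends [(-372, np.float64(430.0), np.float64(589.5)), (-370, np.float64(430.0), np.float64(589.5)), (-368, np.float64(430.0), np.float64(589.5)), (-333, np.float64(430.0), np.float64(584.5)), (-331, np.float64(430.0), np.float64(584.5)), (-329, np.float64(430.0), np.float64(584.0))]
```

```bash

python3 -m crank '[255,-0.8,0,20,0,0,-0.2, 255,0,0,20,0,0,0, 255,0,0,10,0,0,0, 255,0,0,10,0,0,0, 255,0,0,0,0,0,0]'
python3 -m crank '[255,0,0,5,0,0,0, 255,0,0,5,0,0,0, 255,0,0,4,0,0,0, 255,0,0,3,0,0,0, 255,0,0,0,0,0,0]'
python3 -m crank '[255,0,0,2,0,0,0, 255,0,0,2,0,0,0, 255,0,0,2,0,0,0, 255,0,0,2,0,0,0, 255,0,0,0,0,0,0]'
python3 -c "
from h import *
to([.5095,-.3505,.0405],.018)"
```

```text
clock: 48.35
eef_pos: [0.5084, -0.3497, 0.0784]
tcp_rot: [-3.14, 0.001, 0.018]
force: [-1.0, 0.1, -0.1]
finger_gap: 0.0147
grip_force: 121.6
clock: 48.85
eef_pos: [0.5087, -0.35, 0.0621]
tcp_rot: [-3.141, 0.001, 0.018]
force: [-0.0, -0.8, -0.3]
finger_gap: 0.0144
grip_force: 121.6
clock: 49.35
eef_pos: [0.5087, -0.3507, 0.0543]
tcp_rot: [3.141, 0.0, 0.018]
force: [-0.8, -3.4, -0.3]
finger_gap: 0.0148
grip_force: 125.2
shift [ 0.8 -0.2 13.8] turn [ 0.03  0.02 -0.02] at [ 0.5087 -0.3507  0.0543] F [-0.8 -3.4 -0.3] t 49.35
```

```bash

python3 -m crank '[255,0,0,2,0,0,0, 255,0,0,1.5,0,0,0, 255,0,0,1.5,0,0,0, 255,0,0,1,0,0,0, 255,0,0,0,0,0,0]'
python3 -m crank '[255,0,0,2,0,0,0, 255,0,0,1.5,0,0,0, 255,0,0,1.5,0,0,0, 255,0,0,1,0,0,0, 255,0,0,0,0,0,0]'
python3 -m crank '[255,0,0,1,0,0,0, 255,0,0,1,0,0,0, 255,0,0,1,0,0,0, 255,0,0,1,0,0,0, 255,0,0,0,0,0,0]'
python3 -c "
from h import *
to([.5095,-.3505,.0405],.018)"
```

```text
clock: 49.85
eef_pos: [0.5088, -0.3503, 0.0483]
tcp_rot: [3.142, 0.0, 0.018]
force: [0.1, -2.3, 0.5]
finger_gap: 0.0144
grip_force: 125.8
clock: 50.35
eef_pos: [0.509, -0.3493, 0.0422]
tcp_rot: [-3.141, 0.0, 0.019]
force: [-0.9, 0.6, -1.5]
finger_gap: 0.0148
grip_force: 127.0
clock: 50.85
eef_pos: [0.5092, -0.35, 0.0404]
tcp_rot: [3.141, 0.0, 0.018]
force: [-4.8, 3.0, 14.1]
finger_gap: 0.0145
grip_force: 128.1
shift [ 0.3  0.5 -0.1] turn [0.04 0.02 0.01] at [ 0.5092 -0.35    0.0404] F [-4.8  3.  14.1] t 50.85
```

```bash

python3 -m crank '[255,0,0,-1.5,0,0,0, 150,0,0,0,0,0,0, 150,0,0,0,0,0,0, 150,0,0,0,0,0,0, 150,0,0,0,0,0,0]'
python3 -m crank '[150,0,0,-15,0,0,0, 150,0,0,-30,0,0,0, 150,0,0,-40,0,0,0, 150,0,0,-40,0,0,0, 150,0,0,-20,0,0,0]'
python3 -m crank '[150,-30,10,0,0,0,0, 150,-30,10,0,0,0,0, 150,-15,10,0,0,0,0, 150,0,15,0,0,0,0, 150,0,0,0,0,0,0]'
python3 -m crank '[150,0,0,0,0,0,0, 150,0,0,0,0,0,0, 150,0,0,0,0,0,0, 150,0,0,0,0,0,0, 150,0,0,0,0,0,0]'
python3 - <<'E'
from clip import *
to([.5095,-.3505,.0405],.018)
d=cam("wrist"); report(d,("orange","blue","red"),z=.045)
# black sleeve extents at z=.054 along each marker axis
for nm,c,y in (("B",(.4863,-.4416),.009),("R",(.5098,-.3503),.018)):
    s=np.arange(-.1,.1,.001); P=np.c_[c[0]+s*np.cos(y),c[1]+s*np.sin(y),np.full(s.size,.053)]
    q=np.round(proj(d,P)).astype(int); print(nm,"".join("k" if max(d["bgr"][b,a])<60 else ("o" if (d["hsv"][b,a][0] in range(7,18) and d["hsv"][b,a][1]>150) else "c") for a,b in q))
E
```

```text
clock: 51.35
eef_pos: [0.5089, -0.3501, 0.0398]
tcp_rot: [-3.141, 0.0, 0.018]
force: [0.6, -0.0, 0.1]
finger_gap: 0.0352
grip_force: 0.0
clock: 51.85
eef_pos: [0.5111, -0.3508, 0.1902]
tcp_rot: [3.138, -0.005, 0.019]
force: [1.5, -0.0, 0.1]
finger_gap: 0.0351
grip_force: 0.0
clock: 52.35
eef_pos: [0.4347, -0.3995, 0.1861]
tcp_rot: [3.139, -0.001, 0.015]
force: [0.6, -0.2, -0.0]
finger_gap: 0.0353
grip_force: 0.0
clock: 52.85
eef_pos: [0.4352, -0.396, 0.1849]
tcp_rot: [-3.141, 0.0, 0.019]
force: [-0.1, 0.0, 0.2]
finger_gap: 0.0354
grip_force: 0.0
shift [ 75.2 -44.  144.4] turn [-0.   0.   0.1] at [ 0.4 -0.4  0.2] F [-0.1  0.   0.2] t 52.85
orange 128 px [270.5  28.3] ctr [ 587.8 -349.7] axis deg 6.26 len 12.713019223549988
orange 123 px [372.6  54. ] ctr [ 564.7 -442.5] axis deg 1.34 len 11.668520425871165
blue 1011 px [369.5  86.1] ctr [ 534.5 -440.3] axis deg 11.01 len 49.23041997331846
blue 1006 px [366.2 189. ] ctr [ 437.8 -441.2] axis deg -9.28 len 53.46172773542865
red 1020 px [266.2  58.8] ctr [ 558.6 -346.4] axis deg 21.01 len 56.32496885172537
red 1049 px [268.1 164.1] ctr [ 460.2 -348.4] axis deg -14.96 len 53.68497469416747
red 154 px [272.  236.2] ctr [ 387.7 -350.2] axis deg -30.01 len 40.78321426302459
red 96 px [183.7 250.3] ctr [ 367.  -250.9] axis deg -64.43 len 18.61629334519957
B ccccccccccccccckkkkkkkkkkkkkkkkccccccccccccccccccccccccccccccccccccccccccccccccckkkkkkkkkkkkkkkkkkkkkkkkkkkkkkkkkkkkkkkkkkkccccccccccccccccccccccccccccccccccccccccccccccccooooooooooooccccccccccccccccc
R ccccccccccccccckkkkkkkkkkkkkkkkcccccccccccccccccccccccccccccccccccccccccccccccckkkkkkkkkkkkkkkkkkkkkkkkkkkkkkkkkkkkkkkkkkkccccccccccccccccccccccccccccccccccccccccccccccccoooooooooooocccccccccccccccccc
```

```bash
python3 -c "
from bench import r
print(r.finish_job())"
```

```text
the job is handed in; nothing more can be done
None
```

The job is handed in after about 53 s of the 208 s: both spare tiles are on their ledges (about 2 mm of side margin at the tightest), and the blue, then the red marker were clicked against the stop and pressed down onto the forks of their clips, with the sleeves within about 2 mm of midway.

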